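# Put the sculptor's tools back in their trays

### The job

Tidy the modelling bench: put both wooden modelling tools in the brown wooden tray, both wire-loop tools in the blue tray and the red rib in the white tray. Each must end lying flat on its tray's floor, lengthways in the tray and not on top of another tool, let go and at rest. Leave the spirit level and the tumbler standing where they are.

Things in the scene. Friction and masses are not known exactly. Their poses are not given: they have to be found in the camera images.
- wood_tool_a: Modelling tool all of pale wood, one end a broad flat paddle. Lies flat along its x axis; overall 135 mm long; the handle in the middle is 72 mm long, 16 mm wide, 14 mm thick, with flat sides; both ends are solid wood (up to 20 mm wide), one a paddle, one a narrow blade. Origin at the middle of the handle, 7 mm above the surface it lies on; x along the tool, z up. About 30 g.
- wood_tool_b: Modelling tool all of pale wood, one end pointed. Lies flat along its x axis; overall 135 mm long; the handle in the middle is 72 mm long, 16 mm wide, 14 mm thick, with flat sides; both ends are solid wood (up to 20 mm wide), one a point, one a narrow blade. Origin at the middle of the handle, 7 mm above the surface it lies on; x along the tool, z up. About 30 g.
- loop_yellow: Loop tool with a yellow plastic handle. Lies flat along its x axis; overall 135 mm long; the handle in the middle is 72 mm long, 16 mm wide, 14 mm thick, with flat sides; at both ends a brass ferrule and an open steel wire loop, one round and one triangular (24 mm wide). Origin at the middle of the handle, 7 mm above the surface it lies on; x along the tool, z up. About 40 g.
- loop_black: Loop tool with a black plastic handle. Lies flat along its x axis; overall 135 mm long; the handle in the middle is 72 mm long, 16 mm wide, 14 mm thick, with flat sides; at both ends a brass ferrule and an open steel wire loop, one round and one triangular (24 mm wide). Origin at the middle of the handle, 7 mm above the surface it lies on; x along the tool, z up. About 40 g.
- rib: Sculptor's rib (shaping scraper): stiff red plastic slab, oval with straight sides, 90 mm long (x) by 44 mm wide (y) by 10 mm thick, a black dot on one end; lies flat. Origin at its middle, 5 mm above the surface it lies on. About 45 g.
- tray_wood: The brown wooden tray, home of the wooden tools. A fixed open tray, outside 172 (its x) by 140 (its y) mm, 25 mm tall, walls and floor 5 mm thick, so inside 162 by 130 mm: two tools fit side by side lengthways, each about 30 mm to either side of the centre line. Origin at the centre of the underside, on the bench; floor top 5 mm above it; x along the length, z up.
- tray_blue: The blue metal tray, home of the loop tools. A fixed open tray, outside 172 (its x) by 140 (its y) mm, 25 mm tall, walls and floor 5 mm thick, so inside 162 by 130 mm: two tools fit side by side lengthways, each about 30 mm to either side of the centre line. Origin at the centre of the underside, on the bench; floor top 5 mm above it; x along the length, z up.
- tray_white: The white plastic tray, home of the rib. A fixed open tray, outside 172 (its x) by 140 (its y) mm, 25 mm tall, walls and floor 5 mm thick, so inside 162 by 130 mm: the rib fits with room to spare. Origin at the centre of the underside, on the bench; floor top 5 mm above it; x along the length, z up.
- level: Bystander: yellow spirit level standing on edge on the bench, 240 mm long (its x), 24 mm thick (y), 50 mm tall; loose. Origin at the centre of its underside.
- tumbler: Bystander: steel drinking tumbler with a black lid, 74 mm across, 120 mm tall, standing upright; loose. Origin at the centre of its underside.
Not all that is in view belongs to the job. There is more than one size of the rib; the one meant has the size given above. Leave any green or turquoise look-alike of the wood_tool_b alone.

How it is judged (in metres and radians):
At the end, for the whole second after the job is handed in: Each in its own tray: centre within 22 mm of the tray's along its length and 64 mm across (rib 45, 50 mm), lying on the floor (at most 4.5 mm higher), long axis within 0.1 rad of level and 0.3 rad of the tray's either way round, under 0.02 m/s; level and tumbler standing where they were (x of wood_tool_a in the frame of tray_wood between -0.022 and 0.022 m and y of wood_tool_a in the frame of tray_wood between -0.064 and 0.064 m and z of wood_tool_a in the frame of tray_wood between 0 and 0.0165 m and angle between the x axis of each of wood_tool_a, wood_tool_b and the x axis of tray_wood, either way round below 0.3 rad and linear speed of each of wood_tool_a, wood_tool_b, loop_yellow, loop_black, rib below 0.02 m/s and angle between wood_tool_a's own x axis and vertical between 1.47 and 1.67 rad and x of wood_tool_b in the frame of tray_wood between -0.022 and 0.022 m and y of wood_tool_b in the frame of tray_wood between -0.064 and 0.064 m and z of wood_tool_b in the frame of tray_wood between 0 and 0.0165 m and angle between wood_tool_b's own x axis and vertical between 1.47 and 1.67 rad and x of loop_yellow in the frame of tray_blue between -0.022 and 0.022 m and y of loop_yellow in the frame of tray_blue between -0.064 and 0.064 m and z of loop_yellow in the frame of tray_blue between 0 and 0.0165 m and angle between the x axis of each of loop_yellow, loop_black and the x axis of tray_blue, either way round below 0.3 rad and angle between loop_yellow's own x axis and vertical between 1.47 and 1.67 rad and x of loop_black in the frame of tray_blue between -0.022 and 0.022 m and y of loop_black in the frame of tray_blue between -0.064 and 0.064 m and z of loop_black in the frame of tray_blue between 0 and 0.0165 m and angle between loop_black's own x axis and vertical between 1.47 and 1.67 rad and x of rib in the frame of tray_white between -0.045 and 0.045 m and y of rib in the frame of tray_white between -0.05 and 0.05 m and z of rib in the frame of tray_white between 0 and 0.0145 m and angle between the x axis of rib and the x axis of tray_white, either way round below 0.3 rad and angle between rib's own x axis and vertical between 1.47 and 1.67 rad and distance of each of level, tumbler from where it was at the start of the episode below 0.02 m); the robot touches nothing.
It fails at once if the spirit level is moved by more than 20 mm or tips over (distance of level from where it was at the start of the episode above 0.02 m or angle between level's own z axis and vertical above 0.3 rad).
It fails at once if the tumbler is moved by more than 20 mm or tips over (distance of tumbler from where it was at the start of the episode above 0.02 m or angle between tumbler's own z axis and vertical above 0.3 rad).
It also fails if it takes over 115 s, if anything falls off the work surface, if the arm or the gripper's body presses on something with over 40 N, if the wrist force passes 120 N, or if a joint passes its speed limit or range.

### The arm

A 6-joint arm with a two-finger parallel gripper is mounted at the origin on the work surface. World frame = base frame: x ahead of the robot, y to its left, z up, the work surface at z = 0. Lengths are in m, angles in degrees, forces in N, time in s.
With the tool pointing down it reaches from about 0.35 to 0.875 m from the base axis. Payload 4.2 kg.
Tool frame: the origin (TCP) lies midway between the tips of the shut fingers; the grasp point (between the pads) lies 19 mm behind it; z points along the fingers, y is the line along which they close (so a half turn about z gives the same grasp; the last joint's range is limited). The gripper opens to 87 mm and grips with 3 to 60 N. Pads are 19 mm wide; open, the fingers measure 117 mm over their backs; the gripper's body (75 mm by 190 mm) begins 51 mm behind the grasp point.
Start: joints at [84.202, 22.042, 0.453, 0, -68.411, -14.817], TCP at [0.22, 0.585, 0.193] pointing down, gripper open.
Joint ranges: [-179.83, 179.83], [-69.29, 118.12], [-61.27, 80.66], [-181.25, 117.63], [-171.15, -9.14], [-177.46, 177.46]. Speed limits (degrees/s): [159.86, 159.86, 180, 180, 180, 180].

### API

Orientations are given as a 3x3 rotation matrix whose columns are the frame's x, y, z axes.
In Python, from station import * gives the robot as it stands. The module is installed in compiled form; this text tells all that it offers.
- The arm moves only by the tool servo_tool, never from a script. Its argument "deltas" is a list of rows, each an object of numbers: "tx", "ty", "tz": the shift along the tool's x, y, z in mm; "ax", "ay", "az": the turn, a rotation vector about the tool's x, y, z in rad; "claw": the finger opening in mm, from 0 to 87. In form: [{"tx": .., "ty": .., "tz": .., "ax": .., "ay": .., "az": .., "claw": ..}, ...]. A call has 1 to 12 rows; each row is the pose to reach, as a shift and turn from the pose commanded when the call began, along the tool's axes at that moment; what a row does not reach only later rows make up. A row lasts 1/12 s, in which the tool goes at most 41.7 mm and 7.16 degrees, less where a joint would pass 70% of its speed; a pose out of reach is approached as far as the arm can. A call with a gripper value outside its range is refused whole. The fingers move at their own pace and stop on an object; the grip force is fixed at half the most. Time passes only in rows, so rows that repeat a pose let the fingers close. It gives the time, the measured TCP pose, the force, the opening and the grip force at its end, in the units of the state.
- sense(): the state, without advancing time (a new reading comes with each control period).
- capture(name): name is "scene" or "top" or "wrist"; returns the picture (400x640x3 uint8, blue, green, red); there is no depth.
- calibration(name): a dict with "fx", "fy", "cx", "cy" (pixels), "cam_to_world" (4x4, takes a point from camera to world coordinates); the wrist camera has in their place "hand_eye" (4x4, takes a point from camera to tool coordinates, whose origin is the TCP and whose axes are the flange's). Camera axes: x right, y down, z forward; pixel columns grow to the right and rows downward; lengths in m; the calibration is good to about 2 mm. A picture is of the moment at which its call begins: read the wrist's pose just before it. calibration takes no time and is no camera call.
- finish_job(): hands the job in; it is judged then, once.
Trained networks look in the newest picture that a camera, given by its name, has taken for a name from the list of things; names that differ only in an ending like _2 or _b are one class to them, and where a whole thing is asked for, a point or a joint stands for the part that bears it (a point fixed in the world has none). Each returns a list of dicts, best first, with "confidence" (0 to 1); they miss things now and then, are a little off and sometimes report something else, mostly with a low value. They report only what shows in the picture. A call takes as long as a camera call. They do not tell look-alikes from the thing itself.
- recognise(label, camera): "xyz" ([x, y, z] in m, in the coordinates of the camera as it stood for that picture, good to about 4 mm: the middle of the surface that is visible of it).
- trace(label, camera): "mask" (400x640 bool, what is visible of it).
The state is a dict: "time_s": time; "joints": joint angles; "joint_velocities": joint speeds; "effort": joint torques, N m; "tcp_pos": TCP position; "ee_rot": TCP orientation; "wrist_force": force on the tool from outside, world axes, zero at the start; "moment": the same for the moment, N m; "gripper_width": opening from 0.0 (shut) to 1.0 (fully open); "gripper_force": force on a finger pad.
Only numpy, scipy, OpenCV 4.12 (cv2) and the standard library are available. Lean on these libraries where they do the work, as an engineer would, in place of code of your own. Each camera call takes 0.05 s, during which the arm holds its last target. There are 200 camera calls.

## Working session

There is one attempt and no reset: what is moved stays moved. The work goes in short steps, Python scripts to look and compute and a tool call to move; the robot and the scene stay as the last step left them, time stands still between calls to the robot, and variables do not carry over. Pictures are saved under pics/ and viewed, at most 14 in all, crops included, and the job is handed in when it is done.

Besides the shell and the picture viewer there is one more tool, called after "Call:" by a JSON object that holds its "fn" and its "kwargs". servo_tool: Moves the arm, as the interface text tells. Its arguments: {"type":"object","properties":{"deltas":{"type":"array","items":{"type":"object","properties":{"tx":{"type":"number"},"ty":{"type":"number"},"tz":{"type":"number"},"ax":{"type":"number"},"ay":{"type":"number"},"az":{"type":"number"},"claw":{"type":"number"}}}}},"required":["deltas"]}

```bash
mkdir -p pics
python3 - <<'E'
from station import *
import cv2,numpy as np
for n in("top","scene"):
    cv2.imwrite(f"pics/{n}0.png",capture(n)); c=calibration(n); print(n,c)
s=sense();print(s)
E
```

```text
top {'fx': 486.40756547308, 'fy': 486.40756547308, 'cx': 315.7452563859689, 'cy': 205.4421936756188, 'cam_to_world': array([[-0.01160352, -0.98223028,  0.18732068,  0.22174826],
       [-0.99987348,  0.01343575,  0.00851454,  0.00181541],
       [-0.01088003, -0.18719818, -0.98226191,  1.43735036],
       [ 0.        ,  0.        ,  0.        ,  1.        ]])}
scene {'fx': 443.0356415191517, 'fy': 443.0356415191517, 'cx': 319.7272547420432, 'cy': 201.26713088928312, 'cam_to_world': array([[ 4.88396700e-02,  8.50011282e-01, -5.24495478e-01,
         1.09535849e+00],
       [ 9.98709317e-01, -4.88899671e-02,  1.37648657e-02,
         9.14592581e-04],
       [-1.39422755e-02, -5.24490792e-01, -8.51301957e-01,
         1.04702249e+00],
       [ 0.00000000e+00,  0.00000000e+00,  0.00000000e+00,
         1.00000000e+00]])}
{'time_s': 0.1, 'joints': array([ 8.42007321e+01,  2.20872913e+01,  3.88680208e-01, -2.52449138e-02,
       -6.84123692e+01, -1.48144912e+01]), 'joint_velocities': array([ 0.06965946, -0.18226764,  0.26939196,  0.11703191,  0.0244817 ,
       -0.09634044]), 'effort': array([-6.68562534e-04, -3.91688991e+01,  1.87936163e+01,  4.23192412e+00,
        1.34761140e-02, -7.52165101e-05]), 'tcp_pos': array([0.21984002, 0.58442598, 0.19216671]), 'ee_rot': array([[ 9.35917822e-01, -3.52217926e-01, -6.03319008e-04],
       [-3.52218429e-01, -9.35915927e-01, -1.88562517e-03],
       [ 9.94951190e-05,  1.97729028e-03, -9.99998040e-01]]), 'wrist_force': array([ 0.28763776, -0.00748063,  0.05099299]), 'moment': array([ 0.00475364,  0.00666176, -0.03189959]), 'gripper_force': 0.0, 'gripper_width': 1.001230417149422}
```

View pics/top0.png

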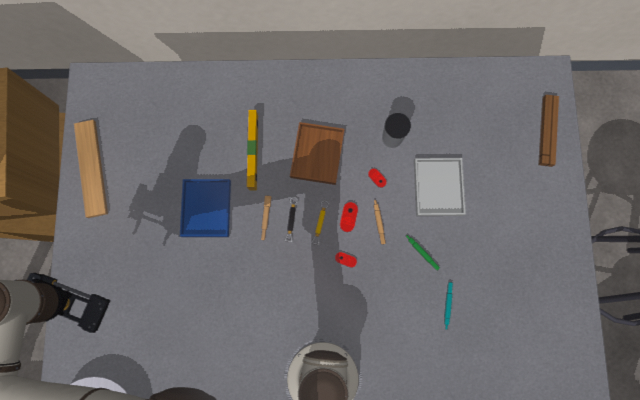

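View pics/scene0.png

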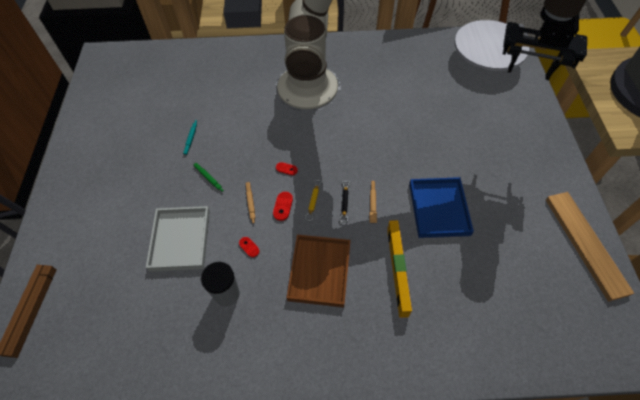

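```bash
cat > h.py <<'E'
from station import *
import cv2,numpy as np
def cam(n):
    c=calibration(n)
    if 'cam_to_world' in c: T=c['cam_to_world']
    else:
        s=sense();W=np.eye(4);W[:3,:3]=s['ee_rot'];W[:3,3]=s['tcp_pos'];T=W@c['hand_eye']
    return c,T
def plane(n,px,z,ct=None):
    c,T=ct or cam(n);px=np.atleast_2d(px).astype(float)
    d=np.c_[(px[:,0]-c['cx'])/c['fx'],(px[:,1]-c['cy'])/c['fy'],np.ones(len(px))]@T[:3,:3].T
    return (T[:3,3]+d*((z-T[2,3])/d[:,2:]))[:,:2]
def measure(label,n,z,ct=None):
    ct=ct or cam(n);out=[]
    for r in trace(label,n):
        if r['confidence']<.2: continue
        v,u=np.nonzero(r['mask'])
        if len(u)<20: continue
        p=plane(n,np.c_[u,v],z,ct)
        R=cv2.minAreaRect((p*1000).astype(np.float32));b=cv2.boxPoints(R)
        e=b[1]-b[0];f=b[2]-b[1];e,f=(e,f) if np.hypot(*e)>np.hypot(*f) else (f,e)
        print(label,n,'conf %.2f'%r['confidence'],'px',int(u.mean()),int(v.mean()),'mean',(p.mean(0)*1000).round(),'rect',np.round(R[0]),'L %.0f W %.0f ang %.1f'%(np.hypot(*e),np.hypot(*f),(np.degrees(np.arctan2(e[1],e[0]))+90)%180-90))
def go(xyz,yaw,ax='y'):
    """deltas in tool frame to TCP xyz (mm), tool pointing down, with closing line (tool y) at world angle yaw deg (mod 180)"""
    from scipy.spatial.transform import Rotation as Ro
    s=sense();R=s['ee_rot'];d=R.T@(np.array(xyz)-s['tcp_pos']*1000)
    best=[]
    for k in(0,180):
        a=np.radians(yaw+k);y=np.array([np.cos(a),np.sin(a),0]);zz=np.array([0,0,-1.]);x=np.cross(y,zz)
        best.append(Ro.from_matrix(R.T@np.c_[x,y,zz]).as_rotvec())
    v=min(best,key=np.linalg.norm)
    print('delta mm',d.round(1),'rotvec',v.round(3),'J6',s['joints'][5].round(0),'t',s['time_s'])
E
python3 - <<'E'
from h import *
for n in("top","scene"):
    capture(n)
    for l,z in(("wood_tool_a",.01),("loop_yellow",.01),("loop_black",.01),("rib",.01),("tray_wood",.025),("tray_blue",.025),("tray_white",.025),("level",.05),("tumbler",.12)): measure(l,n,z)
E
```

```text
wood_tool_a top conf 0.76 px 422 252 mean [ 350. -295.] rect [ 352. -296.] L 126 W 19 ang 43.1
wood_tool_a top conf 0.64 px 348 216 mean [459. -82.] rect [459. -81.] L 91 W 44 ang -12.7
wood_tool_a top conf 0.56 px 447 303 mean [ 203. -362.] rect [ 202. -361.] L 125 W 17 ang -8.9
wood_tool_a top conf 0.53 px 265 214 mean [469. 165.] rect [461. 164.] L 128 W 20 ang -4.4
wood_tool_a top conf 0.49 px 378 223 mean [ 436. -172.] rect [ 439. -172.] L 122 W 21 ang 7.2
loop_yellow top conf 0.54 px 319 222 mean [442.   3.] rect [441.   4.] L 87 W 19 ang -12.0
loop_black top conf 0.61 px 290 219 mean [453.  89.] rect [454.  89.] L 85 W 16 ang -7.1
rib top conf 0.73 px 251 149 mean [671. 207.] rect [671. 207.] L 255 W 34 ang -1.0
rib top conf 0.60 px 348 216 mean [459. -82.] rect [459. -82.] L 89 W 42 ang -11.7
rib top conf 0.51 px 345 259 mean [333. -71.] rect [333. -71.] L 65 W 35 ang 72.5
rib top conf 0.47 px 376 177 mean [ 578. -170.] rect [ 578. -170.] L 65 W 34 ang 39.4
tray_wood top conf 0.67 px 316 153 mean [651.  11.] rect [651.  11.] L 182 W 144 ang -9.7
tray_blue top conf 0.61 px 205
[... 1182 characters left out ...]
5 px 286 168 mean [341. -73.] rect [340. -73.] L 61 W 36 ang 66.9
rib scene conf 0.20 px 439 207 mean [493. 342.] rect [489. 342.] L 190 W 148 ang -0.9
tray_wood scene conf 0.55 px 318 271 mean [667.   5.] rect [663.   5.] L 182 W 141 ang -9.7
tray_wood scene conf 0.54 px 249 201 mean [ 456. -172.] rect [ 456. -173.] L 118 W 17 ang 8.1
tray_blue scene conf 0.65 px 439 207 mean [503. 338.] rect [499. 338.] L 184 W 148 ang -0.7
tray_white scene conf 0.90 px 178 238 mean [ 557. -354.] rect [ 553. -354.] L 186 W 149 ang 0.1
level scene conf 0.89 px 398 269 mean [683. 198.] rect [675. 198.] L 253 W 33 ang -0.4
tumbler scene conf 0.36 px 344 199 mean [524.  76.] rect [523.  76.] L 81 W 15 ang -4.6
```

```bash
python3 -c "
from h import *
go([462,164,130],84.5)"
```

```text
delta mm [374.7 308.8  63.1] rotvec [ 0.    -0.    -0.264] J6 -15.0 t 1.1
```

Call:
{"fn": "servo_tool", "kwargs": {"deltas": [{"tx": 16, "ty": 13, "tz": 3, "az": -0.02, "claw": 50}, {"tx": 47, "ty": 39, "tz": 8, "az": -0.05, "claw": 50}, {"tx": 78, "ty": 64, "tz": 13, "az": -0.08, "claw": 50}, {"tx": 110, "ty": 90, "tz": 18, "az": -0.1, "claw": 50}, {"tx": 141, "ty": 116, "tz": 24, "az": -0.12, "claw": 50}, {"tx": 172, "ty": 142, "tz": 29, "az": -0.14, "claw": 50}, {"tx": 204, "ty": 168, "tz": 34, "az": -0.16, "claw": 50}, {"tx": 235, "ty": 193, "tz": 40, "az": -0.18, "claw": 50}, {"tx": 266, "ty": 219, "tz": 45, "az": -0.2, "claw": 50}, {"tx": 297, "ty": 245, "tz": 50, "az": -0.22, "claw": 50}, {"tx": 329, "ty": 271, "tz": 56, "az": -0.24, "claw": 50}, {"tx": 354, "ty": 292, "tz": 60, "az": -0.264, "claw": 50}]}}

```text
schema error: expected keys tx, ty, tz, ax, ay, az, claw
```

Call:
{"fn": "servo_tool", "kwargs": {"deltas": [{"tx": 14, "ty": 12, "tz": 2}, {"tx": 20.7, "ty": 16.8, "tz": 3.1}, {"tx": 20.7, "ty": 16.8, "tz": 3.1}, {"tx": 20.7, "ty": 16.8, "tz": 3.1}]}}

```text
schema error: expected keys tx, ty, tz, ax, ay, az, claw
```

Call:
{"fn": "servo_tool", "kwargs": {"deltas": [{"tx": 20, "ty": 16, "tz": 3, "ax": 0, "ay": 0, "az": -0.02, "claw": 50}, {"tx": 50, "ty": 41, "tz": 8, "ax": 0, "ay": 0, "az": -0.05, "claw": 50}, {"tx": 82, "ty": 67, "tz": 14, "ax": 0, "ay": 0, "az": -0.08, "claw": 50}, {"tx": 114, "ty": 93, "tz": 19, "ax": 0, "ay": 0, "az": -0.1, "claw": 50}, {"tx": 146, "ty": 120, "tz": 25, "ax": 0, "ay": 0, "az": -0.12, "claw": 50}, {"tx": 178, "ty": 146, "tz": 30, "ax": 0, "ay": 0, "az": -0.15, "claw": 50}, {"tx": 210, "ty": 172, "tz": 35, "ax": 0, "ay": 0, "az": -0.17, "claw": 50}, {"tx": 242, "ty": 199, "tz": 41, "ax": 0, "ay": 0, "az": -0.19, "claw": 50}, {"tx": 274, "ty": 225, "tz": 46, "ax": 0, "ay": 0, "az": -0.21, "claw": 50}, {"tx": 306, "ty": 252, "tz": 52, "ax": 0, "ay": 0, "az": -0.23, "claw": 50}, {"tx": 338, "ty": 278, "tz": 57, "ax": 0, "ay": 0, "az": -0.25, "claw": 50}, {"tx": 360, "ty": 296, "tz": 61, "ax": 0, "ay": 0, "az": -0.264, "claw": 50}]}}

```text
time_s: 2.1
tcp_pos: [0.4535, 0.1785, 0.1321]
ee_rot: [[0.995, -0.096, 0.0], [-0.096, -0.995, -0.0], [0.0, 0.0, -1.0]]
wrist_force: [0.9, -0.8, -0.9]
gripper_width: 0.573
gripper_force: 0.0
```

```bash
python3 -c "
from h import *
ct=cam('wrist');im=capture('wrist');cv2.imwrite('pics/w1.png',im)
measure('wood_tool_a','wrist',.012,ct);measure('loop_black','wrist',.012,ct)
s=sense();print(s['tcp_pos'],s['wrist_force'])
go([462,164,130],84.5)"
```

```text
wood_tool_a wrist conf 0.79 px 337 161 mean [474. 164.] rect [462. 165.] L 132 W 20 ang -5.3
loop_black wrist conf 0.87 px 420 168 mean [460.  89.] rect [458.  90.] L 133 W 24 ang -7.8
[0.45332556 0.17925924 0.13187446] [-0.1231908   0.20232101  0.79728972]
delta mm [10.2 14.3  1.9] rotvec [ 0.001  0.    -0.004] J6 44.0 t 2.25
```

View pics/w1.png

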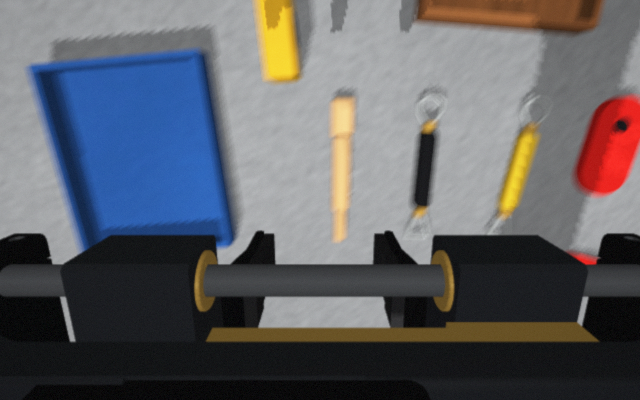

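Call:
{"fn": "servo_tool", "kwargs": {"deltas": [{"tx": 6, "ty": 8, "tz": 15, "ax": 0, "ay": 0, "az": 0, "claw": 45}, {"tx": 10, "ty": 13.5, "tz": 45, "ax": 0, "ay": 0, "az": 0, "claw": 45}, {"tx": 10, "ty": 13.5, "tz": 75, "ax": 0, "ay": 0, "az": 0, "claw": 45}, {"tx": 10, "ty": 13.5, "tz": 100, "ax": 0, "ay": 0, "az": 0, "claw": 45}, {"tx": 10, "ty": 13.5, "tz": 117, "ax": 0, "ay": 0, "az": 0, "claw": 45}, {"tx": 10, "ty": 13.5, "tz": 125, "ax": 0, "ay": 0, "az": 0, "claw": 45}, {"tx": 10, "ty": 13.5, "tz": 127, "ax": 0, "ay": 0, "az": 0, "claw": 45}, {"tx": 10, "ty": 13.5, "tz": 127, "ax": 0, "ay": 0, "az": 0, "claw": 45}]}}

```text
time_s: 2.92
tcp_pos: [0.4616, 0.1676, 0.0054]
ee_rot: [[0.996, -0.094, 0.0], [-0.094, -0.996, 0.0], [0.0, -0.0, -1.0]]
wrist_force: [-0.2, 0.5, 0.4]
gripper_width: 0.519
gripper_force: 0.0
```

Call:
{"fn": "servo_tool", "kwargs": {"deltas": [{"tx": 0, "ty": 0, "tz": 0, "ax": 0, "ay": 0, "az": 0, "claw": 5}, {"tx": 0, "ty": 0, "tz": 0, "ax": 0, "ay": 0, "az": 0, "claw": 5}, {"tx": 0, "ty": 0, "tz": 0, "ax": 0, "ay": 0, "az": 0, "claw": 5}, {"tx": 0, "ty": 0, "tz": 0, "ax": 0, "ay": 0, "az": 0, "claw": 5}, {"tx": 0, "ty": 0, "tz": 0, "ax": 0, "ay": 0, "az": 0, "claw": 5}, {"tx": 0, "ty": 0, "tz": 0, "ax": 0, "ay": 0, "az": 0, "claw": 5}]}}

```text
time_s: 3.42
tcp_pos: [0.4616, 0.1668, 0.0055]
ee_rot: [[0.995, -0.096, 0.001], [-0.096, -0.995, 0.0], [0.001, -0.0, -1.0]]
wrist_force: [-0.3, -0.7, -0.2]
gripper_width: 0.149
gripper_force: 0.0
```

Call:
{"fn": "servo_tool", "kwargs": {"deltas": [{"tx": 0, "ty": 0, "tz": 0, "ax": 0, "ay": 0, "az": 0, "claw": 5}, {"tx": 0, "ty": 0, "tz": 0, "ax": 0, "ay": 0, "az": 0, "claw": 5}]}}

```text
time_s: 3.58
tcp_pos: [0.4614, 0.1667, 0.0052]
ee_rot: [[0.995, -0.096, 0.0], [-0.096, -0.995, 0.0], [0.0, -0.0, -1.0]]
wrist_force: [0.8, 0.8, 0.0]
gripper_width: 0.075
gripper_force: 0.0
```

```bash
python3 -c "
from h import *
im=capture('wrist');cv2.imwrite('pics/w2.png',im)
s=sense();print(s)"
```

```text
{'time_s': 3.6333, 'joints': array([ 3.88779657e+01,  2.25063662e+01, -3.15426044e+01,  2.02682735e-03,
       -3.59531094e+01,  4.56312778e+01]), 'joint_velocities': array([-0.04002557,  0.06725314, -0.05697312,  0.04629224, -0.02002922,
        0.0728853 ]), 'effort': array([-4.63489232e-04, -3.26532090e+01,  1.19222724e+01,  2.63535708e+00,
        8.01190431e-02, -7.84381677e-05]), 'tcp_pos': array([0.46141626, 0.16674353, 0.0051617 ]), 'ee_rot': array([[ 9.95414388e-01, -9.56566596e-02, -1.52241716e-05],
       [-9.56566601e-02, -9.95414387e-01, -3.89539166e-05],
       [-1.14281579e-05,  4.02315825e-05, -9.99999999e-01]]), 'wrist_force': array([-1.2215352 , -0.01830496, -0.09360674]), 'moment': array([-0.0108277 , -0.05697002, -0.01874249]), 'gripper_force': 0.0, 'gripper_width': 0.07153793920532206}
```

View pics/w2.png

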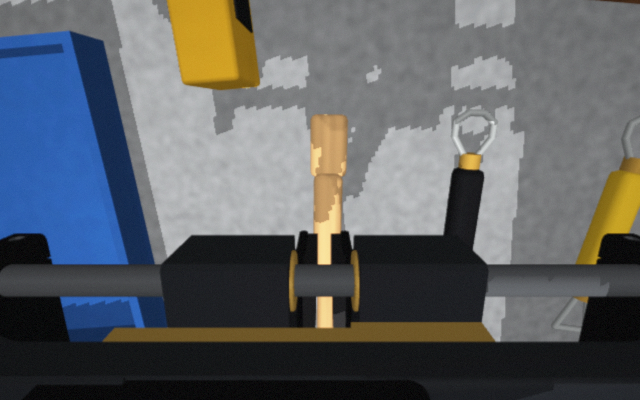

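```bash
python3 -c "
from h import *
print(calibration('wrist'))
im=capture('wrist');cv2.imwrite('pics/w3.png',cv2.resize(im[100:340,220:440],None,fx=2.4,fy=2.4,interpolation=cv2.INTER_CUBIC))
s=sense();print(s['gripper_width'],s['gripper_force'])"
```

```text
{'fx': 344.7605218722006, 'fy': 344.7605218722006, 'cx': 323.79040606119236, 'cy': 198.78703760254075, 'hand_eye': array([[ 8.32752025e-04, -9.65018321e-01, -2.62181131e-01,
         7.17660266e-02],
       [ 9.99999349e-01,  1.00807032e-03, -5.34191182e-04,
        -2.03123441e-04],
       [ 7.79801296e-04, -2.62180516e-01,  9.65018533e-01,
        -1.91029649e-01],
       [ 0.00000000e+00,  0.00000000e+00,  0.00000000e+00,
         1.00000000e+00]])}
0.06789894689332487 0.0
```

View pics/w3.png

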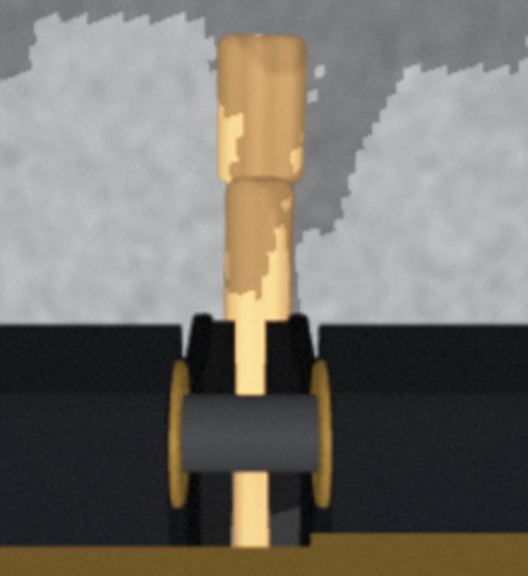

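Call:
{"fn": "servo_tool", "kwargs": {"deltas": [{"tx": 0, "ty": 0, "tz": 0, "ax": 0, "ay": 0, "az": 0, "claw": 40}, {"tx": 0, "ty": 0, "tz": 0, "ax": 0, "ay": 0, "az": 0, "claw": 40}, {"tx": 0, "ty": 0, "tz": 0, "ax": 0, "ay": 0, "az": 0, "claw": 40}, {"tx": 0, "ty": 0, "tz": 1, "ax": 0, "ay": 0, "az": 0, "claw": 40}, {"tx": 0, "ty": 1, "tz": 2, "ax": 0, "ay": 0, "az": 0, "claw": 40}, {"tx": 0, "ty": 1, "tz": 3, "ax": 0, "ay": 0, "az": 0, "claw": 40}, {"tx": 0, "ty": 1, "tz": 3, "ax": 0, "ay": 0, "az": 0, "claw": 40}]}}

```text
time_s: 4.27
tcp_pos: [0.4611, 0.1656, 0.0019]
ee_rot: [[0.995, -0.096, -0.0], [-0.096, -0.995, -0.0], [-0.0, 0.0, -1.0]]
wrist_force: [-0.2, -0.5, 1.3]
gripper_width: 0.436
gripper_force: 0.0
```

```bash
python3 -c "
from h import *
im=capture('wrist');cv2.imwrite('pics/w4.png',cv2.resize(im[100:340,180:480],None,fx=2.4,fy=2.4,interpolation=cv2.INTER_CUBIC))
cv2.imwrite('pics/s4.png',cv2.resize(capture('scene')[120:260,290:460],None,fx=4,fy=4,interpolation=cv2.INTER_CUBIC))
s=sense();print(s['gripper_width'],s['gripper_force'],s['wrist_force'],s['tcp_pos'])"
```

```text
0.45145216936970056 0.0 [-0.49776211  0.03245636 -0.09457823] [0.46125464 0.16572376 0.00204587]
```

View pics/w4.png

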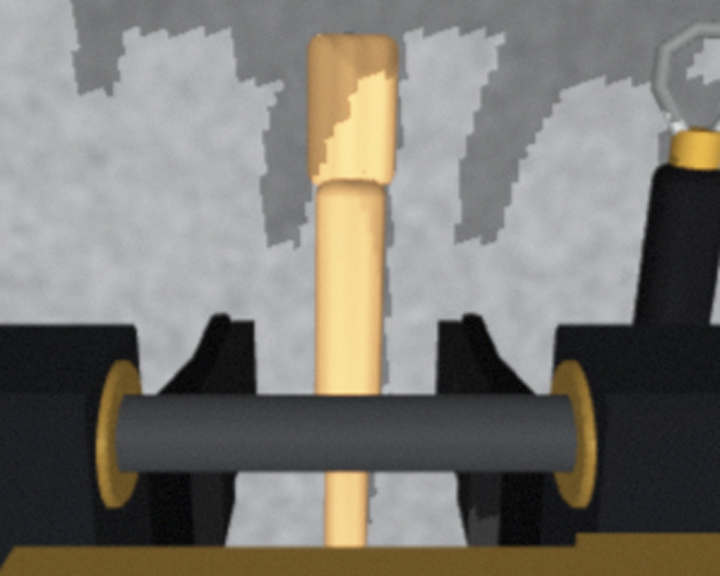

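View pics/s4.png

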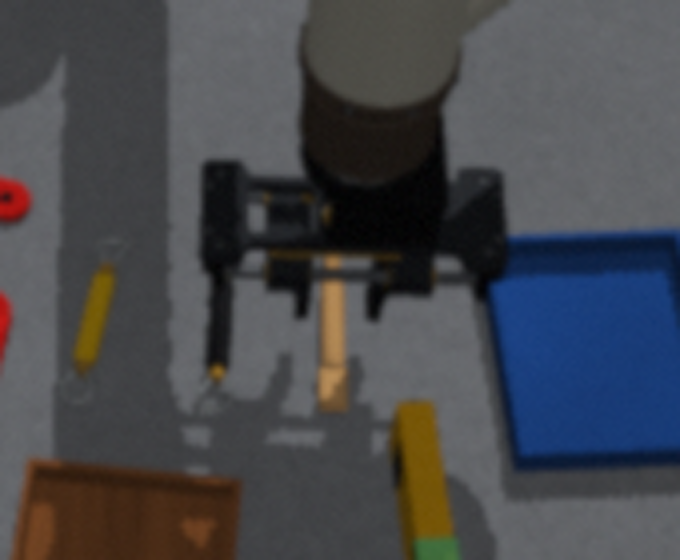

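```bash
python3 -c "
from h import *
for z in (0,.013,.026,.035): print(z,plane('scene',[[365.5,199.5],[384,200]],z).round(4).tolist())"
```

```text
0 [[0.4518, 0.1451], [0.4564, 0.1961]]
0.013 [[0.4598, 0.1433], [0.4643, 0.1937]]
0.026 [[0.4678, 0.1415], [0.4723, 0.1912]]
0.035 [[0.4733, 0.1403], [0.4778, 0.1896]]
```

Call:
{"fn": "servo_tool", "kwargs": {"deltas": [{"tx": 0, "ty": 0, "tz": 3, "ax": 0, "ay": 0, "az": 0, "claw": 40}, {"tx": 0, "ty": 0, "tz": 7, "ax": 0, "ay": 0, "az": 0, "claw": 40}, {"tx": 0, "ty": 0, "tz": 10, "ax": 0, "ay": 0, "az": 0, "claw": 40}, {"tx": 0, "ty": 0, "tz": 12, "ax": 0, "ay": 0, "az": 0, "claw": 40}]}}

```text
time_s: 4.7
tcp_pos: [0.461, 0.1656, -0.0105]
ee_rot: [[0.995, -0.096, -0.001], [-0.096, -0.995, -0.001], [-0.001, 0.001, -1.0]]
wrist_force: [1.2, -0.8, 0.2]
gripper_width: 0.459
gripper_force: 0.0
```

Call:
{"fn": "servo_tool", "kwargs": {"deltas": [{"tx": 0, "ty": 0, "tz": 2, "ax": 0, "ay": 0, "az": 0, "claw": 40}, {"tx": 0, "ty": 0, "tz": 4, "ax": 0, "ay": 0, "az": 0, "claw": 40}, {"tx": 0, "ty": 0, "tz": 5, "ax": 0, "ay": 0, "az": 0, "claw": 40}, {"tx": 0, "ty": 0, "tz": 6, "ax": 0, "ay": 0, "az": 0, "claw": 40}, {"tx": 0, "ty": 0, "tz": 6, "ax": 0, "ay": 0, "az": 0, "claw": 40}]}}

```text
time_s: 5.12
tcp_pos: [0.4612, 0.1657, -0.016]
ee_rot: [[0.995, -0.096, -0.0], [-0.096, -0.995, -0.0], [-0.0, 0.0, -1.0]]
wrist_force: [0.0, 0.2, 0.2]
gripper_width: 0.464
gripper_force: 0.0
```

Call:
{"fn": "servo_tool", "kwargs": {"deltas": [{"tx": 0, "ty": 0, "tz": 1, "ax": 0, "ay": 0, "az": 0, "claw": 40}, {"tx": 0, "ty": 0, "tz": 2, "ax": 0, "ay": 0, "az": 0, "claw": 40}]}}

```text
time_s: 5.28
tcp_pos: [0.4614, 0.1659, -0.0178]
ee_rot: [[0.995, -0.096, 0.0], [-0.096, -0.995, 0.0], [0.0, -0.0, -1.0]]
wrist_force: [-0.1, -0.1, 0.4]
gripper_width: 0.457
gripper_force: 0.0
```

Now close here.

Call:
{"fn": "servo_tool", "kwargs": {"deltas": [{"tx": 0, "ty": 0, "tz": 0, "ax": 0, "ay": 0, "az": 0, "claw": 5}, {"tx": 0, "ty": 0, "tz": 0, "ax": 0, "ay": 0, "az": 0, "claw": 5}, {"tx": 0, "ty": 0, "tz": 0, "ax": 0, "ay": 0, "az": 0, "claw": 5}, {"tx": 0, "ty": 0, "tz": 0, "ax": 0, "ay": 0, "az": 0, "claw": 5}, {"tx": 0, "ty": 0, "tz": 0, "ax": 0, "ay": 0, "az": 0, "claw": 5}, {"tx": 0, "ty": 0, "tz": 0, "ax": 0, "ay": 0, "az": 0, "claw": 5}, {"tx": 0, "ty": 0, "tz": 0, "ax": 0, "ay": 0, "az": 0, "claw": 5}]}}

```text
time_s: 5.87
tcp_pos: [0.4614, 0.1658, -0.0178]
ee_rot: [[0.995, -0.096, 0.0], [-0.096, -0.995, 0.0], [0.0, -0.0, -1.0]]
wrist_force: [-1.0, 0.4, 0.6]
gripper_width: 0.171
gripper_force: 30.0
```

Call:
{"fn": "servo_tool", "kwargs": {"deltas": [{"tx": 0, "ty": 0, "tz": -10, "ax": 0, "ay": 0, "az": 0, "claw": 5}, {"tx": 0, "ty": 0, "tz": -35, "ax": 0, "ay": 0, "az": 0, "claw": 5}, {"tx": 0, "ty": 0, "tz": -65, "ax": 0, "ay": 0, "az": 0, "claw": 5}, {"tx": 5, "ty": 10, "tz": -90, "ax": 0, "ay": 0, "az": 0, "claw": 5}, {"tx": 18, "ty": 32, "tz": -105, "ax": 0, "ay": 0, "az": 0.02, "claw": 5}, {"tx": 34, "ty": 60, "tz": -110, "ax": 0, "ay": 0, "az": 0.04, "claw": 5}, {"tx": 50, "ty": 85, "tz": -110, "ax": 0, "ay": 0, "az": 0.06, "claw": 5}, {"tx": 59, "ty": 101, "tz": -110, "ax": 0, "ay": 0, "az": 0.073, "claw": 5}, {"tx": 59, "ty": 101, "tz": -110, "ax": 0, "ay": 0, "az": 0.073, "claw": 5}, {"tx": 59, "ty": 101, "tz": -110, "ax": 0, "ay": 0, "az": 0.073, "claw": 5}]}}

```text
time_s: 6.7
tcp_pos: [0.5103, 0.0588, 0.0919]
ee_rot: [[0.985, -0.17, -0.001], [-0.17, -0.985, -0.0], [-0.001, 0.0, -1.0]]
wrist_force: [-0.8, 0.5, -1.6]
gripper_width: 0.17
gripper_force: 30.0
```

```bash
python3 -c "
from h import *
ct=cam('wrist');im=capture('wrist');cv2.imwrite('pics/w5.png',im)
measure('tray_wood','wrist',.025,ct);measure('tray_wood','wrist',.005,ct)
print(sense()['gripper_width'])
go([660,38,60],80.3)"
```

```text
tray_wood wrist conf 0.97 px 359 54 mean [610.  17.] rect [608.  17.] L 140 W 73 ang 80.2
tray_wood wrist conf 0.97 px 359 54 mean [612.  15.] rect [610.  15.] L 151 W 78 ang 80.2
0.16938324158709722
delta mm [151.6  -3.2  31.9] rotvec [0.    0.    0.001] J6 56.0 t 6.85
```

View pics/w5.png

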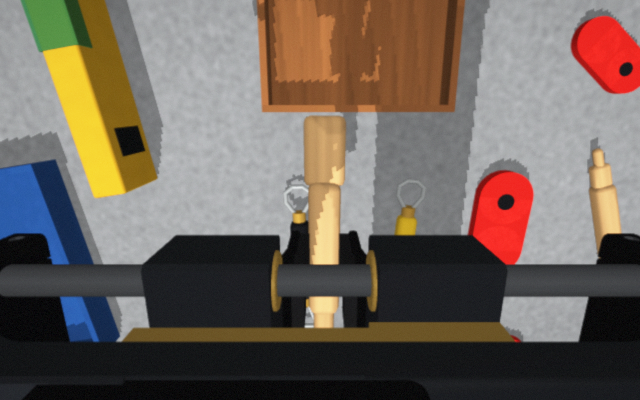

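Call:
{"fn": "servo_tool", "kwargs": {"deltas": [{"tx": 15, "ty": 0, "tz": 0, "ax": 0, "ay": 0, "az": 0, "claw": 5}, {"tx": 45, "ty": -2, "tz": 0, "ax": 0, "ay": 0, "az": 0, "claw": 5}, {"tx": 80, "ty": -3, "tz": 0, "ax": 0, "ay": 0, "az": 0, "claw": 5}, {"tx": 115, "ty": -5, "tz": 0, "ax": 0, "ay": 0, "az": 0, "claw": 5}, {"tx": 140, "ty": -5, "tz": 5, "ax": 0, "ay": 0, "az": 0, "claw": 5}, {"tx": 153, "ty": -5, "tz": 20, "ax": 0, "ay": 0, "az": 0, "claw": 5}, {"tx": 153, "ty": -5, "tz": 45, "ax": 0, "ay": 0, "az": 0, "claw": 5}, {"tx": 153, "ty": -5, "tz": 70, "ax": 0, "ay": 0, "az": 0, "claw": 5}, {"tx": 153, "ty": -5, "tz": 88, "ax": 0, "ay": 0, "az": 0, "claw": 5}, {"tx": 153, "ty": -5, "tz": 98, "ax": 0, "ay": 0, "az": 0, "claw": 5}, {"tx": 153, "ty": -5, "tz": 102.5, "ax": 0, "ay": 0, "az": 0, "claw": 5}, {"tx": 153, "ty": -5, "tz": 102.5, "ax": 0, "ay": 0, "az": 0, "claw": 5}]}}

```text
time_s: 7.85
tcp_pos: [0.6615, 0.0395, -0.0111]
ee_rot: [[0.986, -0.167, -0.002], [-0.167, -0.986, -0.001], [-0.001, 0.001, -1.0]]
wrist_force: [0.6, 0.0, -1.3]
gripper_width: 0.171
gripper_force: 30.0
```

Call:
{"fn": "servo_tool", "kwargs": {"deltas": [{"tx": 0, "ty": 0, "tz": 0, "ax": 0, "ay": 0, "az": 0, "claw": 5}, {"tx": 0, "ty": 0, "tz": 0, "ax": 0, "ay": 0, "az": 0, "claw": 36}, {"tx": 0, "ty": 0, "tz": 0, "ax": 0, "ay": 0, "az": 0, "claw": 36}, {"tx": 0, "ty": 0, "tz": 0, "ax": 0, "ay": 0, "az": 0, "claw": 36}, {"tx": 0, "ty": 0, "tz": -10, "ax": 0, "ay": 0, "az": 0, "claw": 36}, {"tx": 0, "ty": 0, "tz": -35, "ax": 0, "ay": 0, "az": 0, "claw": 36}, {"tx": 0, "ty": 0, "tz": -70, "ax": 0, "ay": 0, "az": 0, "claw": 36}, {"tx": 0, "ty": 0, "tz": -90, "ax": 0, "ay": 0, "az": 0, "claw": 36}, {"tx": 0, "ty": 0, "tz": -100, "ax": 0, "ay": 0, "az": 0, "claw": 36}, {"tx": 0, "ty": 0, "tz": -100, "ax": 0, "ay": 0, "az": 0, "claw": 36}]}}

```text
time_s: 8.68
tcp_pos: [0.664, 0.0392, 0.0936]
ee_rot: [[0.986, -0.168, 0.007], [-0.168, -0.986, 0.002], [0.006, -0.003, -1.0]]
wrist_force: [0.0, 0.1, -0.7]
gripper_width: 0.409
gripper_force: 0.0
```

```bash
python3 -c "
from h import *
capture('top')
measure('wood_tool_a','top',.017)
go([440,-172.5,100],96.5);go([440,-172.5,-17.5],96.5)
s=sense();print(s['tcp_pos'])"
```

```text
wood_tool_a top conf 0.75 px 378 223 mean [ 437. -171.] rect [ 439. -171.] L 124 W 16 ang 9.2
wood_tool_a top conf 0.75 px 422 253 mean [ 347. -296.] rect [ 350. -294.] L 127 W 17 ang 43.0
wood_tool_a top conf 0.73 px 447 305 mean [ 198. -359.] rect [ 200. -359.] L 127 W 17 ang -8.1
wood_tool_a top conf 0.59 px 305 156 mean [645.  43.] rect [643.  44.] L 95 W 19 ang -8.4
delta mm [-182.5  245.6  -10.7] rotvec [-0.     0.001 -0.283] J6 63.0 t 8.7833
delta mm [-182.4  245.6  106.8] rotvec [-0.     0.001 -0.283] J6 63.0 t 8.7833
[0.66127335 0.0388082  0.08911616]
```

Call:
{"fn": "servo_tool", "kwargs": {"deltas": [{"tx": -10, "ty": 14, "tz": -5, "ax": 0, "ay": 0, "az": -0.02, "claw": 42}, {"tx": -32, "ty": 43, "tz": -15, "ax": 0, "ay": 0, "az": -0.05, "claw": 42}, {"tx": -54, "ty": 73, "tz": -25, "ax": 0, "ay": 0, "az": -0.08, "claw": 42}, {"tx": -76, "ty": 103, "tz": -35, "ax": 0, "ay": 0, "az": -0.12, "claw": 42}, {"tx": -98, "ty": 132, "tz": -41, "ax": 0, "ay": 0, "az": -0.15, "claw": 42}, {"tx": -120, "ty": 162, "tz": -41, "ax": 0, "ay": 0, "az": -0.19, "claw": 42}, {"tx": -142, "ty": 192, "tz": -41, "ax": 0, "ay": 0, "az": -0.22, "claw": 42}, {"tx": -162, "ty": 218, "tz": -41, "ax": 0, "ay": 0, "az": -0.25, "claw": 42}, {"tx": -176, "ty": 237, "tz": -41, "ax": 0, "ay": 0, "az": -0.27, "claw": 42}, {"tx": -182, "ty": 246, "tz": -41, "ax": 0, "ay": 0, "az": -0.283, "claw": 42}, {"tx": -182, "ty": 246, "tz": -41, "ax": 0, "ay": 0, "az": -0.283, "claw": 42}]}}

```text
time_s: 9.7
tcp_pos: [0.4378, -0.1742, 0.1288]
ee_rot: [[0.994, 0.111, -0.005], [0.111, -0.994, 0.001], [-0.005, -0.001, -1.0]]
wrist_force: [-0.1, 0.2, -0.6]
gripper_width: 0.484
gripper_force: 0.0
```

```bash
python3 -c "
from h import *
ct=cam('wrist');im=capture('wrist');cv2.imwrite('pics/w6.png',im)
for l,z in(('wood_tool_b',.01),('rib',.01),('tray_white',.025)): measure(l,'wrist',z,ct)
print(sense()['tcp_pos'])
capture('top');measure('wood_tool_a','top',.017)
go([444,-173,-17.5],97)"
```

```text
wood_tool_b wrist conf 0.75 px 323 174 mean [ 447. -172.] rect [ 445. -173.] L 134 W 17 ang 8.7
wood_tool_b wrist conf 0.68 px 409 243 mean [ 390. -262.] rect [ 390. -263.] L 41 W 14 ang 37.0
rib wrist conf 0.96 px 227 147 mean [462. -84.] rect [460. -84.] L 90 W 45 ang -14.0
rib wrist conf 0.57 px 343 25 mean [ 573. -175.] rect [ 575. -174.] L 56 W 33 ang 39.7
rib wrist conf 0.42 px 163 8 mean [569. -28.] rect [565. -20.] L 67 W 18 ang -83.6
tray_white wrist conf 0.92 px 548 93 mean [ 537. -347.] rect [ 537. -349.] L 151 W 150 ang 0.2
[ 0.44145028 -0.17270421  0.12982267]
wood_tool_a top conf 0.70 px 421 251 mean [ 352. -292.] rect [ 350. -294.] L 127 W 21 ang 43.0
wood_tool_a top conf 0.66 px 447 304 mean [ 199. -359.] rect [ 199. -360.] L 125 W 15 ang -10.0
wood_tool_a top conf 0.65 px 307 146 mean [677.  37.] rect [674.  38.] L 103 W 20 ang -9.5
wood_tool_a top conf 0.48 px 381 233 mean [ 405. -177.] rect [ 405. -176.] L 54 W 15 ang 5.9
delta mm [  2.4   0.7 147.6] rotvec [-0.     0.001 -0.007] J6 98.0 t 10.0
```

View pics/w6.png

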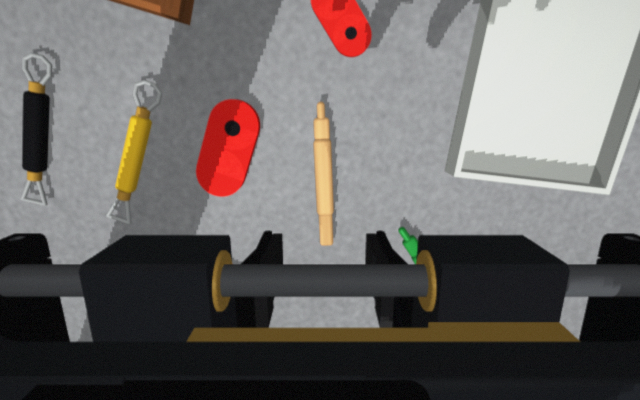

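Call:
{"fn": "servo_tool", "kwargs": {"deltas": [{"tx": 3, "ty": 0.5, "tz": 15, "ax": 0, "ay": 0, "az": -0.02, "claw": 42}, {"tx": 3, "ty": 0.5, "tz": 45, "ax": 0, "ay": 0, "az": -0.02, "claw": 42}, {"tx": 3, "ty": 0.5, "tz": 80, "ax": 0, "ay": 0, "az": -0.02, "claw": 42}, {"tx": 3, "ty": 0.5, "tz": 110, "ax": 0, "ay": 0, "az": -0.02, "claw": 42}, {"tx": 3, "ty": 0.5, "tz": 132, "ax": 0, "ay": 0, "az": -0.02, "claw": 42}, {"tx": 3, "ty": 0.5, "tz": 144, "ax": 0, "ay": 0, "az": -0.02, "claw": 42}, {"tx": 3, "ty": 0.5, "tz": 147.5, "ax": 0, "ay": 0, "az": -0.02, "claw": 42}, {"tx": 3, "ty": 0.5, "tz": 147.5, "ax": 0, "ay": 0, "az": -0.02, "claw": 42}]}}

```text
time_s: 10.67
tcp_pos: [0.4441, -0.1729, -0.0179]
ee_rot: [[0.991, 0.135, -0.003], [0.135, -0.991, 0.0], [-0.003, -0.0, -1.0]]
wrist_force: [-0.2, 0.3, -0.1]
gripper_width: 0.483
gripper_force: 0.0
```

Call:
{"fn": "servo_tool", "kwargs": {"deltas": [{"tx": 0, "ty": 0, "tz": 0, "ax": 0, "ay": 0, "az": 0, "claw": 5}, {"tx": 0, "ty": 0, "tz": 0, "ax": 0, "ay": 0, "az": 0, "claw": 5}, {"tx": 0, "ty": 0, "tz": 0, "ax": 0, "ay": 0, "az": 0, "claw": 5}, {"tx": 0, "ty": 0, "tz": 0, "ax": 0, "ay": 0, "az": 0, "claw": 5}, {"tx": 0, "ty": 0, "tz": 0, "ax": 0, "ay": 0, "az": 0, "claw": 5}, {"tx": 0, "ty": 0, "tz": 0, "ax": 0, "ay": 0, "az": 0, "claw": 5}, {"tx": 0, "ty": 0, "tz": 0, "ax": 0, "ay": 0, "az": 0, "claw": 5}, {"tx": 0, "ty": 0, "tz": -10, "ax": 0, "ay": 0, "az": 0, "claw": 5}, {"tx": 0, "ty": 0, "tz": -35, "ax": 0, "ay": 0, "az": 0, "claw": 5}, {"tx": 0, "ty": 0, "tz": -70, "ax": 0, "ay": 0, "az": 0, "claw": 5}, {"tx": 0, "ty": 0, "tz": -95, "ax": 0, "ay": 0, "az": 0, "claw": 5}, {"tx": 0, "ty": 0, "tz": -95, "ax": 0, "ay": 0, "az": 0, "claw": 5}]}}

```text
time_s: 11.67
tcp_pos: [0.4484, -0.1739, 0.0835]
ee_rot: [[0.991, 0.135, 0.012], [0.135, -0.991, -0.002], [0.011, 0.003, -1.0]]
wrist_force: [0.8, -0.2, -0.4]
gripper_width: 0.056
gripper_force: 0.0
```

```bash
python3 -c "
from h import *
print(sense()['gripper_width'],sense()['tcp_pos'])
go([651,-22,77],80.3)"
```

```text
0.05631686769161247 [ 0.44841634 -0.17390789  0.08351701]
delta mm [ 221.2 -123.2    8.6] rotvec [ 0.002 -0.012  0.305] J6 99.0 t 11.6667
```

```bash
python3 -c "
from h import *
ct=cam('wrist');im=capture('wrist');cv2.imwrite('pics/w7.png',im)
measure('wood_tool_b','wrist',.01,ct)
print(sense()['gripper_width'],sense()['tcp_pos'])"
```

```text
wood_tool_b wrist conf 0.82 px 321 189 mean [ 456. -171.] rect [ 452. -172.] L 118 W 16 ang 9.3
0.05627041560888047 [ 0.44488293 -0.17321325  0.07923706]
```

View pics/w7.png

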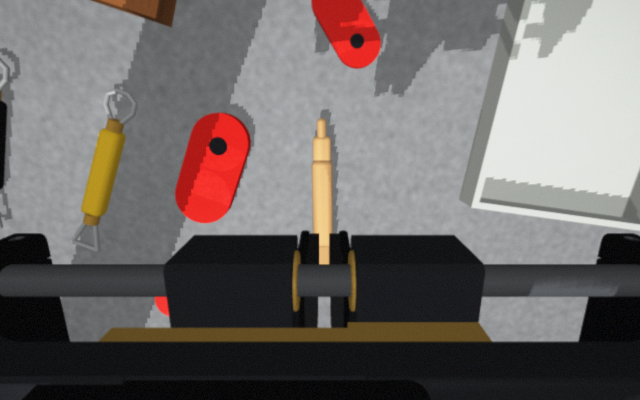

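Call:
{"fn": "servo_tool", "kwargs": {"deltas": [{"tx": 0, "ty": 0, "tz": 0, "ax": 0, "ay": 0, "az": 0, "claw": 32}, {"tx": 0, "ty": 0, "tz": 0, "ax": 0, "ay": 0, "az": 0, "claw": 32}, {"tx": 0, "ty": 0, "tz": 20, "ax": 0, "ay": 0, "az": 0, "claw": 32}, {"tx": 0, "ty": 0, "tz": 50, "ax": 0, "ay": 0, "az": 0, "claw": 32}, {"tx": 0, "ty": 0, "tz": 78, "ax": 0, "ay": 0, "az": 0, "claw": 32}, {"tx": 0, "ty": 0, "tz": 92, "ax": 0, "ay": 0, "az": 0, "claw": 32}, {"tx": 0, "ty": 0, "tz": 97.5, "ax": 0, "ay": 0, "az": 0, "claw": 32}, {"tx": 0, "ty": 0, "tz": 97.5, "ax": 0, "ay": 0, "az": 0, "claw": 32}]}}

```text
time_s: 12.43
tcp_pos: [0.4426, -0.1732, -0.0214]
ee_rot: [[0.991, 0.134, -0.005], [0.134, -0.991, 0.0], [-0.005, -0.001, -1.0]]
wrist_force: [0.6, -0.7, 1.1]
gripper_width: 0.363
gripper_force: 0.0
```

Call:
{"fn": "servo_tool", "kwargs": {"deltas": [{"tx": 0, "ty": 0, "tz": 0, "ax": 0, "ay": 0, "az": 0, "claw": 5}, {"tx": 0, "ty": 0, "tz": 0, "ax": 0, "ay": 0, "az": 0, "claw": 5}, {"tx": 0, "ty": 0, "tz": 0, "ax": 0, "ay": 0, "az": 0, "claw": 5}, {"tx": 0, "ty": 0, "tz": 0, "ax": 0, "ay": 0, "az": 0, "claw": 5}, {"tx": 0, "ty": 0, "tz": 0, "ax": 0, "ay": 0, "az": 0, "claw": 5}, {"tx": 0, "ty": 0, "tz": 0, "ax": 0, "ay": 0, "az": 0, "claw": 5}, {"tx": 0, "ty": 0, "tz": 0, "ax": 0, "ay": 0, "az": 0, "claw": 5}, {"tx": 0, "ty": 0, "tz": 0, "ax": 0, "ay": 0, "az": 0, "claw": 5}]}}

```text
time_s: 13.1
tcp_pos: [0.4452, -0.1733, -0.0184]
ee_rot: [[0.991, 0.134, 0.002], [0.134, -0.991, -0.0], [0.002, 0.001, -1.0]]
wrist_force: [-0.2, 0.7, 6.7]
gripper_width: 0.175
gripper_force: 30.0
```

Call:
{"fn": "servo_tool", "kwargs": {"deltas": [{"tx": 0, "ty": 0, "tz": -10, "ax": 0, "ay": 0, "az": 0, "claw": 5}, {"tx": 0, "ty": 0, "tz": -35, "ax": 0, "ay": 0, "az": 0, "claw": 5}, {"tx": 0, "ty": 0, "tz": -65, "ax": 0, "ay": 0, "az": 0, "claw": 5}, {"tx": 15, "ty": -8, "tz": -85, "ax": 0, "ay": 0, "az": 0.03, "claw": 5}, {"tx": 45, "ty": -24, "tz": -95, "ax": 0, "ay": 0, "az": 0.07, "claw": 5}, {"tx": 75, "ty": -41, "tz": -95, "ax": 0, "ay": 0, "az": 0.11, "claw": 5}, {"tx": 107, "ty": -58, "tz": -95, "ax": 0, "ay": 0, "az": 0.15, "claw": 5}, {"tx": 138, "ty": -75, "tz": -95, "ax": 0, "ay": 0, "az": 0.19, "claw": 5}, {"tx": 168, "ty": -91, "tz": -95, "ax": 0, "ay": 0, "az": 0.23, "claw": 5}, {"tx": 196, "ty": -106, "tz": -95, "ax": 0, "ay": 0, "az": 0.27, "claw": 5}, {"tx": 215, "ty": -117, "tz": -95, "ax": 0, "ay": 0, "az": 0.3, "claw": 5}, {"tx": 224, "ty": -121.5, "tz": -95, "ax": 0, "ay": 0, "az": 0.308, "claw": 5}]}}

```text
time_s: 14.1
tcp_pos: [0.652, -0.0209, 0.0749]
ee_rot: [[0.985, -0.172, 0.0], [-0.172, -0.985, 0.0], [0.0, -0.0, -1.0]]
wrist_force: [-0.8, -0.2, -0.5]
gripper_width: 0.172
gripper_force: 30.0
```

Call:
{"fn": "servo_tool", "kwargs": {"deltas": [{"tx": 0, "ty": 0, "tz": 0, "ax": 0, "ay": 0, "az": 0, "claw": 5}, {"tx": 0, "ty": 0, "tz": 0, "ax": 0, "ay": 0, "az": 0, "claw": 5}]}}

```text
time_s: 14.27
tcp_pos: [0.649, -0.023, 0.0749]
ee_rot: [[0.985, -0.173, -0.002], [-0.173, -0.985, -0.0], [-0.002, 0.0, -1.0]]
wrist_force: [0.7, -0.7, -0.5]
gripper_width: 0.173
gripper_force: 30.0
```

```bash
python3 -c "
from h import *
print(sense()['gripper_width'],sense()['tcp_pos'])
go([651,-23,-12.2],80.2)"
```

```text
0.1732458318625989 [ 0.64901884 -0.02302178  0.07491414]
delta mm [ 2.1 -0.4 87.1] rotvec [ 0.     0.002 -0.002] J6 68.0 t 14.2667
```

Call:
{"fn": "servo_tool", "kwargs": {"deltas": [{"tx": 2, "ty": 0, "tz": 15, "ax": 0, "ay": 0, "az": 0, "claw": 5}, {"tx": 2, "ty": 0, "tz": 40, "ax": 0, "ay": 0, "az": 0, "claw": 5}, {"tx": 2, "ty": 0, "tz": 65, "ax": 0, "ay": 0, "az": 0, "claw": 5}, {"tx": 2, "ty": 0, "tz": 80, "ax": 0, "ay": 0, "az": 0, "claw": 5}, {"tx": 2, "ty": 0, "tz": 87, "ax": 0, "ay": 0, "az": 0, "claw": 5}, {"tx": 2, "ty": 0, "tz": 87, "ax": 0, "ay": 0, "az": 0, "claw": 5}, {"tx": 2, "ty": 0, "tz": 87, "ax": 0, "ay": 0, "az": 0, "claw": 5}]}}

```text
time_s: 14.85
tcp_pos: [0.6517, -0.024, -0.0107]
ee_rot: [[0.985, -0.173, 0.001], [-0.173, -0.985, -0.0], [0.001, -0.0, -1.0]]
wrist_force: [0.1, 0.2, -0.1]
gripper_width: 0.17
gripper_force: 30.0
```

Call:
{"fn": "servo_tool", "kwargs": {"deltas": [{"tx": 0, "ty": 0, "tz": 0, "ax": 0, "ay": 0, "az": 0, "claw": 36}, {"tx": 0, "ty": 0, "tz": 0, "ax": 0, "ay": 0, "az": 0, "claw": 36}, {"tx": 0, "ty": 0, "tz": 0, "ax": 0, "ay": 0, "az": 0, "claw": 36}, {"tx": 0, "ty": 0, "tz": -8, "ax": 0, "ay": 0, "az": 0, "claw": 36}, {"tx": 0, "ty": 0, "tz": -30, "ax": 0, "ay": 0, "az": 0, "claw": 36}, {"tx": 0, "ty": 0, "tz": -65, "ax": 0, "ay": 0, "az": 0, "claw": 36}, {"tx": 0, "ty": 0, "tz": -95, "ax": 0, "ay": 0, "az": 0, "claw": 36}, {"tx": 0, "ty": 0, "tz": -120, "ax": 0, "ay": 0, "az": 0, "claw": 60}, {"tx": 0, "ty": 0, "tz": -132, "ax": 0, "ay": 0, "az": 0, "claw": 60}, {"tx": 0, "ty": 0, "tz": -132, "ax": 0, "ay": 0, "az": 0, "claw": 60}]}}

```text
time_s: 15.68
tcp_pos: [0.6547, -0.023, 0.126]
ee_rot: [[0.985, -0.172, 0.009], [-0.172, -0.985, 0.001], [0.009, -0.002, -1.0]]
wrist_force: [-0.4, 0.0, 0.3]
gripper_width: 0.562
gripper_force: 0.0
```

```bash
python3 -c "
from h import *
print(sense()['gripper_width'],sense()['tcp_pos'])
go([450,-82,125],76.5)"
```

```text
0.5618386495731865 [ 0.65469313 -0.02299672  0.1259585 ]
delta mm [-191.5   93.4   -1. ] rotvec [-0.003 -0.009  0.063] J6 68.0 t 15.6833
```

Call:
{"fn": "servo_tool", "kwargs": {"deltas": [{"tx": -12, "ty": 6, "tz": 0, "ax": 0, "ay": 0, "az": 0.01, "claw": 68}, {"tx": -40, "ty": 20, "tz": 0, "ax": 0, "ay": 0, "az": 0.02, "claw": 68}, {"tx": -75, "ty": 37, "tz": 0, "ax": 0, "ay": 0, "az": 0.03, "claw": 68}, {"tx": -110, "ty": 54, "tz": 0, "ax": 0, "ay": 0, "az": 0.04, "claw": 68}, {"tx": -145, "ty": 71, "tz": 0, "ax": 0, "ay": 0, "az": 0.05, "claw": 68}, {"tx": -172, "ty": 84, "tz": 0, "ax": 0, "ay": 0, "az": 0.06, "claw": 68}, {"tx": -189, "ty": 93, "tz": 0, "ax": 0, "ay": 0, "az": 0.063, "claw": 68}, {"tx": -189, "ty": 93, "tz": 0, "ax": 0, "ay": 0, "az": 0.063, "claw": 68}, {"tx": -189, "ty": 93, "tz": 0, "ax": 0, "ay": 0, "az": 0.063, "claw": 68}]}}

```text
time_s: 16.43
tcp_pos: [0.4488, -0.0824, 0.1206]
ee_rot: [[0.972, -0.235, -0.0], [-0.235, -0.972, 0.0], [-0.0, 0.0, -1.0]]
wrist_force: [0.9, 0.1, 0.8]
gripper_width: 0.778
gripper_force: 0.0
```

```bash
python3 -c "
from h import *
ct=cam('wrist');im=capture('wrist')
for l,z in(('rib',.01),('loop_yellow',.012),('loop_black',.012)): measure(l,'wrist',z,ct)
print(sense()['tcp_pos'])
capture('top');measure('wood_tool_a','top',.017)
go([461,-84,-17.5],76.5)"
```

```text
rib wrist conf 0.73 px 342 304 mean [330. -72.] rect [328. -71.] L 63 W 19 ang 76.5
rib wrist conf 0.71 px 400 16 mean [ 570. -173.] rect [ 568. -169.] L 57 W 30 ang 76.5
rib wrist conf 0.69 px 321 172 mean [462. -83.] rect [461. -83.] L 89 W 44 ang -12.6
loop_yellow wrist conf 0.86 px 234 191 mean [465.  -4.] rect [465.  -6.] L 95 W 24 ang -12.2
loop_black wrist conf 0.69 px 138 196 mean [481.  82.] rect [484.  83.] L 80 W 25 ang -9.7
loop_black wrist conf 0.25 px 150 39 mean [600.  24.] rect [598.  23.] L 154 W 61 ang 76.5
[ 0.45073081 -0.08186517  0.12037211]
wood_tool_a top conf 0.75 px 327 153 mean [652. -23.] rect [653. -23.] L 119 W 16 ang -10.0
wood_tool_a top conf 0.67 px 306 149 mean [665.  39.] rect [661.  40.] L 133 W 19 ang -9.6
wood_tool_a top conf 0.63 px 447 305 mean [ 197. -359.] rect [ 198. -359.] L 121 W 21 ang -10.0
wood_tool_a top conf 0.47 px 422 253 mean [ 346. -296.] rect [ 349. -293.] L 127 W 15 ang 43.0
delta mm [ 10.8  -0.4 137.8] rotvec [ 0.     0.001 -0.001] J6 66.0 t 16.7333
```

Call:
{"fn": "servo_tool", "kwargs": {"deltas": [{"tx": 7, "ty": -1, "tz": 15, "ax": 0, "ay": 0, "az": -0.01, "claw": 68}, {"tx": 10.5, "ty": -1, "tz": 45, "ax": 0, "ay": 0, "az": -0.01, "claw": 68}, {"tx": 10.5, "ty": -1, "tz": 80, "ax": 0, "ay": 0, "az": -0.01, "claw": 68}, {"tx": 10.5, "ty": -1, "tz": 110, "ax": 0, "ay": 0, "az": -0.01, "claw": 68}, {"tx": 10.5, "ty": -1, "tz": 128, "ax": 0, "ay": 0, "az": -0.01, "claw": 68}, {"tx": 10.5, "ty": -1, "tz": 136, "ax": 0, "ay": 0, "az": -0.01, "claw": 68}, {"tx": 10.5, "ty": -1, "tz": 139, "ax": 0, "ay": 0, "az": -0.01, "claw": 68}, {"tx": 10.5, "ty": -1, "tz": 139, "ax": 0, "ay": 0, "az": -0.01, "claw": 68}]}}

```text
time_s: 17.4
tcp_pos: [0.4607, -0.0836, -0.0186]
ee_rot: [[0.974, -0.224, -0.0], [-0.224, -0.974, -0.0], [-0.0, 0.0, -1.0]]
wrist_force: [0.7, 0.6, -0.2]
gripper_width: 0.784
gripper_force: 0.0
```

Call:
{"fn": "servo_tool", "kwargs": {"deltas": [{"tx": 0, "ty": 0, "tz": 0, "ax": 0, "ay": 0, "az": 0, "claw": 30}, {"tx": 0, "ty": 0, "tz": 0, "ax": 0, "ay": 0, "az": 0, "claw": 30}, {"tx": 0, "ty": 0, "tz": 0, "ax": 0, "ay": 0, "az": 0, "claw": 30}, {"tx": 0, "ty": 0, "tz": 0, "ax": 0, "ay": 0, "az": 0, "claw": 30}, {"tx": 0, "ty": 0, "tz": 0, "ax": 0, "ay": 0, "az": 0, "claw": 30}, {"tx": 0, "ty": 0, "tz": 0, "ax": 0, "ay": 0, "az": 0, "claw": 30}, {"tx": 0, "ty": 0, "tz": 0, "ax": 0, "ay": 0, "az": 0, "claw": 30}]}}

```text
time_s: 17.98
tcp_pos: [0.4604, -0.0836, -0.0181]
ee_rot: [[0.974, -0.225, 0.001], [-0.225, -0.974, 0.0], [0.0, -0.0, -1.0]]
wrist_force: [-0.8, -1.1, 0.8]
gripper_width: 0.377
gripper_force: 0.0
```

Call:
{"fn": "servo_tool", "kwargs": {"deltas": [{"tx": 0, "ty": 0, "tz": 0, "ax": 0, "ay": 0, "az": 0, "claw": 62}, {"tx": 0, "ty": 0, "tz": 0, "ax": 0, "ay": 0, "az": 0, "claw": 62}, {"tx": 0, "ty": 0, "tz": 0, "ax": 0, "ay": 0, "az": 0, "claw": 62}, {"tx": 0, "ty": 0, "tz": 0, "ax": 0, "ay": 0, "az": 0, "claw": 62}, {"tx": 0, "ty": 0, "tz": 0, "ax": 0, "ay": 0, "az": 0, "claw": 62}, {"tx": 0, "ty": 0, "tz": 1, "ax": 0, "ay": 0, "az": 0, "claw": 62}, {"tx": 0, "ty": 0, "tz": 2, "ax": 0, "ay": 0, "az": 0, "claw": 62}, {"tx": 0, "ty": 0, "tz": 3, "ax": 0, "ay": 0, "az": 0, "claw": 62}]}}

```text
time_s: 18.65
tcp_pos: [0.4602, -0.0836, -0.0215]
ee_rot: [[0.974, -0.225, -0.0], [-0.225, -0.974, -0.0], [-0.0, 0.0, -1.0]]
wrist_force: [-0.1, -1.1, -0.1]
gripper_width: 0.707
gripper_force: 0.0
```

Call:
{"fn": "servo_tool", "kwargs": {"deltas": [{"tx": 0, "ty": 0, "tz": 1, "ax": 0, "ay": 0, "az": 0, "claw": 62}, {"tx": 0, "ty": 0, "tz": 2, "ax": 0, "ay": 0, "az": 0, "claw": 62}]}}

```text
time_s: 18.82
tcp_pos: [0.4602, -0.0836, -0.0235]
ee_rot: [[0.974, -0.225, -0.0], [-0.225, -0.974, -0.0], [-0.0, 0.0, -1.0]]
wrist_force: [-0.6, -0.6, 0.2]
gripper_width: 0.712
gripper_force: 0.0
```

Call:
{"fn": "servo_tool", "kwargs": {"deltas": [{"tx": 0, "ty": 0, "tz": 1, "ax": 0, "ay": 0, "az": 0, "claw": 62}, {"tx": 0, "ty": 0, "tz": 1, "ax": 0, "ay": 0, "az": 0, "claw": 62}]}}

```text
time_s: 18.98
tcp_pos: [0.4601, -0.0836, -0.0246]
ee_rot: [[0.974, -0.225, -0.001], [-0.225, -0.974, -0.0], [-0.001, 0.0, -1.0]]
wrist_force: [-0.5, -0.1, -0.3]
gripper_width: 0.71
gripper_force: 0.0
```

Call:
{"fn": "servo_tool", "kwargs": {"deltas": [{"tx": 0, "ty": 0, "tz": 0, "ax": 0, "ay": 0, "az": 0, "claw": 36}, {"tx": 0, "ty": 0, "tz": 0, "ax": 0, "ay": 0, "az": 0, "claw": 36}, {"tx": 0, "ty": 0, "tz": 0, "ax": 0, "ay": 0, "az": 0, "claw": 36}, {"tx": 0, "ty": 0, "tz": 0, "ax": 0, "ay": 0, "az": 0, "claw": 36}, {"tx": 0, "ty": 0, "tz": 0, "ax": 0, "ay": 0, "az": 0, "claw": 36}, {"tx": 0, "ty": 0, "tz": 0, "ax": 0, "ay": 0, "az": 0, "claw": 36}]}}

```text
time_s: 19.48
tcp_pos: [0.4603, -0.0836, -0.0243]
ee_rot: [[0.974, -0.225, 0.0], [-0.225, -0.974, 0.0], [0.0, -0.0, -1.0]]
wrist_force: [0.1, 0.6, -0.8]
gripper_width: 0.497
gripper_force: 30.0
```

Call:
{"fn": "servo_tool", "kwargs": {"deltas": [{"tx": 0, "ty": 0, "tz": -10, "ax": 0, "ay": 0, "az": 0, "claw": 36}, {"tx": 0, "ty": 0, "tz": -35, "ax": 0, "ay": 0, "az": 0, "claw": 36}, {"tx": 0, "ty": 0, "tz": -65, "ax": 0, "ay": 0, "az": 0, "claw": 36}, {"tx": 8, "ty": 13, "tz": -90, "ax": 0, "ay": 0, "az": -0.02, "claw": 36}, {"tx": 25, "ty": 42, "tz": -100, "ax": 0, "ay": 0, "az": -0.05, "claw": 36}, {"tx": 44, "ty": 73, "tz": -100, "ax": 0, "ay": 0, "az": -0.08, "claw": 36}, {"tx": 64, "ty": 106, "tz": -100, "ax": 0, "ay": 0, "az": -0.11, "claw": 36}, {"tx": 84, "ty": 139, "tz": -100, "ax": 0, "ay": 0, "az": -0.14, "claw": 36}, {"tx": 104, "ty": 172, "tz": -100, "ax": 0, "ay": 0, "az": -0.17, "claw": 36}, {"tx": 123, "ty": 204, "tz": -100, "ax": 0, "ay": 0, "az": -0.2, "claw": 36}, {"tx": 138, "ty": 229, "tz": -100, "ax": 0, "ay": 0, "az": -0.22, "claw": 36}, {"tx": 145, "ty": 240, "tz": -100, "ax": 0, "ay": 0, "az": -0.227, "claw": 36}]}}

```text
time_s: 20.48
tcp_pos: [0.5479, -0.3537, 0.0748]
ee_rot: [[1.0, -0.002, -0.0], [-0.002, -1.0, -0.001], [-0.0, 0.001, -1.0]]
wrist_force: [0.7, 1.1, 0.2]
gripper_width: 0.498
gripper_force: 30.0
```

```bash
python3 -c "
from h import *
capture('top');capture('scene')
measure('tray_white','scene',.025)
print(sense()['gripper_width'],sense()['gripper_force'],sense()['tcp_pos'])
go([547,-352,-18.5],89.5)"
```

```text
tray_white scene conf 0.60 px 180 244 mean [ 575. -347.] rect [ 556. -355.] L 183 W 148 ang -0.2
0.4980223690218379 29.999499320983887 [ 0.546869   -0.35068487  0.07454749]
delta mm [ 0.3  1.4 93. ] rotvec [-0.001  0.002  0.007] J6 108.0 t 20.6333
```

Call:
{"fn": "servo_tool", "kwargs": {"deltas": [{"tx": 0, "ty": 1, "tz": 15, "ax": 0, "ay": 0, "az": 0, "claw": 36}, {"tx": 0, "ty": 1, "tz": 42, "ax": 0, "ay": 0, "az": 0, "claw": 36}, {"tx": 0, "ty": 1, "tz": 68, "ax": 0, "ay": 0, "az": 0, "claw": 36}, {"tx": 0, "ty": 1, "tz": 85, "ax": 0, "ay": 0, "az": 0, "claw": 36}, {"tx": 0, "ty": 1, "tz": 92.5, "ax": 0, "ay": 0, "az": 0, "claw": 36}, {"tx": 0, "ty": 1, "tz": 92.5, "ax": 0, "ay": 0, "az": 0, "claw": 36}, {"tx": 0, "ty": 1, "tz": 92.5, "ax": 0, "ay": 0, "az": 0, "claw": 36}]}}

```text
time_s: 21.22
tcp_pos: [0.5479, -0.3503, -0.0163]
ee_rot: [[1.0, 0.002, 0.0], [0.002, -1.0, -0.0], [0.0, 0.0, -1.0]]
wrist_force: [0.4, -0.0, 0.0]
gripper_width: 0.495
gripper_force: 30.0
```

Call:
{"fn": "servo_tool", "kwargs": {"deltas": [{"tx": 0, "ty": 0, "tz": 0, "ax": 0, "ay": 0, "az": 0, "claw": 60}, {"tx": 0, "ty": 0, "tz": 0, "ax": 0, "ay": 0, "az": 0, "claw": 60}, {"tx": 0, "ty": 0, "tz": 0, "ax": 0, "ay": 0, "az": 0, "claw": 60}, {"tx": 0, "ty": 0, "tz": -8, "ax": 0, "ay": 0, "az": 0, "claw": 60}, {"tx": 0, "ty": 0, "tz": -30, "ax": 0, "ay": 0, "az": 0, "claw": 60}, {"tx": 0, "ty": 0, "tz": -65, "ax": 0, "ay": 0, "az": 0, "claw": 60}, {"tx": 0, "ty": 0, "tz": -100, "ax": 0, "ay": 0, "az": 0, "claw": 60}, {"tx": 0, "ty": 0, "tz": -130, "ax": 0, "ay": 0, "az": 0, "claw": 40}, {"tx": 0, "ty": 0, "tz": -140, "ax": 0, "ay": 0, "az": 0, "claw": 40}, {"tx": 0, "ty": 0, "tz": -140, "ax": 0, "ay": 0, "az": 0, "claw": 40}]}}

```text
time_s: 22.05
tcp_pos: [0.5498, -0.3522, 0.1283]
ee_rot: [[1.0, 0.0, 0.008], [0.0, -1.0, -0.004], [0.008, 0.004, -1.0]]
wrist_force: [0.3, -0.1, -0.3]
gripper_width: 0.54
gripper_force: 0.0
```

```bash
python3 -c "
from h import *
print(sense()['gripper_width'],sense()['tcp_pos'])
go([430,2,125],77)"
```

```text
0.5399147187459697 [ 0.5498097  -0.35224076  0.12832   ]
delta mm [-119.7 -354.3    1. ] rotvec [ 0.003 -0.009  0.227] J6 108.0 t 22.05
```

Call:
{"fn": "servo_tool", "kwargs": {"deltas": [{"tx": -5, "ty": -15, "tz": 0, "ax": 0, "ay": 0, "az": 0.02, "claw": 40}, {"tx": -15, "ty": -45, "tz": 0, "ax": 0, "ay": 0, "az": 0.04, "claw": 40}, {"tx": -28, "ty": -83, "tz": 0, "ax": 0, "ay": 0, "az": 0.06, "claw": 40}, {"tx": -41, "ty": -121, "tz": 0, "ax": 0, "ay": 0, "az": 0.08, "claw": 40}, {"tx": -54, "ty": -159, "tz": 0, "ax": 0, "ay": 0, "az": 0.1, "claw": 40}, {"tx": -67, "ty": -197, "tz": 0, "ax": 0, "ay": 0, "az": 0.12, "claw": 40}, {"tx": -80, "ty": -235, "tz": 0, "ax": 0, "ay": 0, "az": 0.15, "claw": 40}, {"tx": -92, "ty": -273, "tz": 0, "ax": 0, "ay": 0, "az": 0.17, "claw": 40}, {"tx": -104, "ty": -308, "tz": 0, "ax": 0, "ay": 0, "az": 0.19, "claw": 40}, {"tx": -113, "ty": -336, "tz": 0, "ax": 0, "ay": 0, "az": 0.21, "claw": 40}, {"tx": -118, "ty": -354, "tz": 0, "ax": 0, "ay": 0, "az": 0.227, "claw": 40}, {"tx": -118, "ty": -354, "tz": 0, "ax": 0, "ay": 0, "az": 0.227, "claw": 40}]}}

```text
time_s: 23.05
tcp_pos: [0.4277, 0.0049, 0.1224]
ee_rot: [[0.975, -0.222, -0.002], [-0.222, -0.975, 0.0], [-0.002, 0.0, -1.0]]
wrist_force: [0.1, 0.1, 1.1]
gripper_width: 0.46
gripper_force: 0.0
```

```bash
python3 -c "
from h import *
capture('scene');measure('rib','scene',.015)
ct=cam('wrist');im=capture('wrist')
for l,z in(('loop_yellow',.012),('loop_black',.012)): measure(l,'wrist',z,ct)
print(sense()['tcp_pos'],sense()['ee_rot'][:2,0])
go([443,2,-22],77)"
```

```text
rib scene conf 0.74 px 248 246 mean [ 587. -173.] rect [ 587. -173.] L 63 W 33 ang 38.0
rib scene conf 0.61 px 180 239 mean [ 554. -350.] rect [ 553. -351.] L 95 W 47 ang 1.4
rib scene conf 0.57 px 286 168 mean [344. -72.] rect [343. -73.] L 65 W 35 ang 64.9
loop_yellow wrist conf 0.55 px 320 166 mean [447.   2.] rect [447.   2.] L 132 W 22 ang -14.2
[0.429369   0.00212002 0.12268128] [ 0.97411818 -0.22603718]
delta mm [ 13.4  -3.1 144.7] rotvec [ 0.001  0.001 -0.001] J6 55.0 t 23.3
```

Call:
{"fn": "servo_tool", "kwargs": {"deltas": [{"tx": 8, "ty": -2, "tz": 15, "ax": 0, "ay": 0, "az": 0.01, "claw": 36}, {"tx": 15, "ty": -3.5, "tz": 45, "ax": 0, "ay": 0, "az": 0.01, "claw": 36}, {"tx": 15, "ty": -3.5, "tz": 80, "ax": 0, "ay": 0, "az": 0.01, "claw": 36}, {"tx": 15, "ty": -3.5, "tz": 110, "ax": 0, "ay": 0, "az": 0.01, "claw": 36}, {"tx": 15, "ty": -3.5, "tz": 130, "ax": 0, "ay": 0, "az": 0.01, "claw": 36}, {"tx": 15, "ty": -3.5, "tz": 140, "ax": 0, "ay": 0, "az": 0.01, "claw": 36}, {"tx": 15, "ty": -3.5, "tz": 144, "ax": 0, "ay": 0, "az": 0.01, "claw": 36}, {"tx": 15, "ty": -3.5, "tz": 144, "ax": 0, "ay": 0, "az": 0.01, "claw": 36}, {"tx": 15, "ty": -3.5, "tz": 144, "ax": 0, "ay": 0, "az": 0.01, "claw": 36}]}}

```text
time_s: 24.05
tcp_pos: [0.4455, 0.0025, -0.0206]
ee_rot: [[0.972, -0.235, 0.0], [-0.235, -0.972, 0.0], [0.0, -0.0, -1.0]]
wrist_force: [0.5, 0.2, 0.5]
gripper_width: 0.413
gripper_force: 0.0
```

Call:
{"fn": "servo_tool", "kwargs": {"deltas": [{"tx": 0, "ty": 0, "tz": 0, "ax": 0, "ay": 0, "az": 0, "claw": 5}, {"tx": 0, "ty": 0, "tz": 0, "ax": 0, "ay": 0, "az": 0, "claw": 5}, {"tx": 0, "ty": 0, "tz": 0, "ax": 0, "ay": 0, "az": 0, "claw": 5}, {"tx": 0, "ty": 0, "tz": 0, "ax": 0, "ay": 0, "az": 0, "claw": 5}, {"tx": 0, "ty": 0, "tz": 0, "ax": 0, "ay": 0, "az": 0, "claw": 5}, {"tx": 0, "ty": 0, "tz": 0, "ax": 0, "ay": 0, "az": 0, "claw": 5}, {"tx": 0, "ty": 0, "tz": 0, "ax": 0, "ay": 0, "az": 0, "claw": 5}, {"tx": 0, "ty": 0, "tz": 0, "ax": 0, "ay": 0, "az": 0, "claw": 5}]}}

```text
time_s: 24.72
tcp_pos: [0.4453, 0.0031, -0.0203]
ee_rot: [[0.972, -0.234, 0.001], [-0.234, -0.972, 0.0], [0.001, -0.0, -1.0]]
wrist_force: [-1.2, -0.1, 5.3]
gripper_width: 0.176
gripper_force: 30.0
```

Call:
{"fn": "servo_tool", "kwargs": {"deltas": [{"tx": 0, "ty": 0, "tz": -10, "ax": 0, "ay": 0, "az": 0, "claw": 5}, {"tx": 0, "ty": 0, "tz": -35, "ax": 0, "ay": 0, "az": 0, "claw": 5}, {"tx": 0, "ty": 0, "tz": -70, "ax": 0, "ay": 0, "az": 0, "claw": 5}, {"tx": -2, "ty": -15, "tz": -98, "ax": 0, "ay": 0, "az": -0.01, "claw": 5}, {"tx": -5, "ty": -48, "tz": -110, "ax": 0, "ay": 0, "az": -0.03, "claw": 5}, {"tx": -9, "ty": -85, "tz": -110, "ax": 0, "ay": 0, "az": -0.05, "claw": 5}, {"tx": -13, "ty": -124, "tz": -110, "ax": 0, "ay": 0, "az": -0.08, "claw": 5}, {"tx": -17, "ty": -163, "tz": -110, "ax": 0, "ay": 0, "az": -0.1, "claw": 5}, {"tx": -20, "ty": -202, "tz": -110, "ax": 0, "ay": 0, "az": -0.12, "claw": 5}, {"tx": -24, "ty": -241, "tz": -110, "ax": 0, "ay": 0, "az": -0.15, "claw": 5}, {"tx": -28, "ty": -280, "tz": -110, "ax": 0, "ay": 0, "az": -0.17, "claw": 5}, {"tx": -32, "ty": -315, "tz": -110, "ax": 0, "ay": 0, "az": -0.2, "claw": 5}]}}

```text
time_s: 25.72
tcp_pos: [0.4874, 0.3189, 0.0888]
ee_rot: [[0.999, -0.035, -0.0], [-0.035, -0.999, -0.0], [-0.0, 0.0, -1.0]]
wrist_force: [0.2, 0.1, 0.2]
gripper_width: 0.181
gripper_force: 30.0
```

```bash
python3 -c "
from h import *
print(sense()['gripper_width'],sense()['gripper_force'],sense()['tcp_pos'])
ct=cam('wrist');capture('wrist');measure('tray_blue','wrist',.025,ct)
capture('top');measure('tray_blue','top',.025)
go([495,371,-14],89.2)"
```

```text
0.1807547765596098 29.998073279857635 [0.4874436  0.31893583 0.08876397]
tray_blue wrist conf 0.60 px 285 152 mean [525. 346.] rect [512. 344.] L 140 W 131 ang 89.1
tray_blue wrist conf 0.34 px 486 58 mean [586. 204.] rect [584. 204.] L 78 W 46 ang -1.1
tray_blue top conf 0.97 px 205 220 mean [451. 341.] rect [490. 342.] L 172 W 144 ang -0.7
tray_blue top conf 0.61 px 395 129 mean [ 724. -231.] rect [ 722. -230.] L 113 W 76 ang -27.3
delta mm [  6.3 -54.4 102.1] rotvec [ 0.001  0.002 -0.022] J6 39.0 t 25.9167
```

Call:
{"fn": "servo_tool", "kwargs": {"deltas": [{"tx": 2, "ty": -20, "tz": 0, "ax": 0, "ay": 0, "az": -0.01, "claw": 5}, {"tx": 4, "ty": -45, "tz": 5, "ax": 0, "ay": 0, "az": -0.02, "claw": 5}, {"tx": 4.5, "ty": -56, "tz": 20, "ax": 0, "ay": 0, "az": -0.022, "claw": 5}, {"tx": 4.5, "ty": -56, "tz": 45, "ax": 0, "ay": 0, "az": -0.022, "claw": 5}, {"tx": 4.5, "ty": -56, "tz": 70, "ax": 0, "ay": 0, "az": -0.022, "claw": 5}, {"tx": 4.5, "ty": -56, "tz": 90, "ax": 0, "ay": 0, "az": -0.022, "claw": 5}, {"tx": 4.5, "ty": -56, "tz": 99, "ax": 0, "ay": 0, "az": -0.022, "claw": 5}, {"tx": 4.5, "ty": -56, "tz": 102, "ax": 0, "ay": 0, "az": -0.022, "claw": 5}, {"tx": 4.5, "ty": -56, "tz": 102, "ax": 0, "ay": 0, "az": -0.022, "claw": 5}]}}

```text
time_s: 26.67
tcp_pos: [0.4943, 0.3713, -0.013]
ee_rot: [[1.0, -0.016, -0.001], [-0.016, -1.0, -0.001], [-0.001, 0.001, -1.0]]
wrist_force: [1.0, 0.6, 0.4]
gripper_width: 0.174
gripper_force: 30.0
```

Call:
{"fn": "servo_tool", "kwargs": {"deltas": [{"tx": 0, "ty": 0, "tz": 0, "ax": 0, "ay": 0, "az": 0, "claw": 36}, {"tx": 0, "ty": 0, "tz": 0, "ax": 0, "ay": 0, "az": 0, "claw": 36}, {"tx": 0, "ty": 0, "tz": 0, "ax": 0, "ay": 0, "az": 0, "claw": 36}, {"tx": 0, "ty": 0, "tz": -8, "ax": 0, "ay": 0, "az": 0, "claw": 36}, {"tx": 0, "ty": 0, "tz": -30, "ax": 0, "ay": 0, "az": 0, "claw": 36}, {"tx": 0, "ty": 0, "tz": -65, "ax": 0, "ay": 0, "az": 0, "claw": 36}, {"tx": 0, "ty": 0, "tz": -100, "ax": 0, "ay": 0, "az": 0, "claw": 36}, {"tx": 0, "ty": 0, "tz": -130, "ax": 0, "ay": 0, "az": 0, "claw": 40}, {"tx": 0, "ty": 0, "tz": -140, "ax": 0, "ay": 0, "az": 0, "claw": 40}, {"tx": 0, "ty": 0, "tz": -140, "ax": 0, "ay": 0, "az": 0, "claw": 40}]}}

```text
time_s: 27.5
tcp_pos: [0.496, 0.3743, 0.1324]
ee_rot: [[1.0, -0.014, 0.007], [-0.014, -1.0, 0.007], [0.006, -0.007, -1.0]]
wrist_force: [-0.0, -0.4, 0.3]
gripper_width: 0.457
gripper_force: 0.0
```

```bash
python3 -c "
from h import *
print(sense()['gripper_width'],sense()['tcp_pos'])
go([448,90,125],82.5)"
```

```text
0.45657566608792055 [0.49600582 0.37432154 0.13237269]
delta mm [-44.  285.    5.1] rotvec [-0.007 -0.006  0.117] J6 37.0 t 27.5
```

Call:
{"fn": "servo_tool", "kwargs": {"deltas": [{"tx": -3, "ty": 15, "tz": 0, "ax": 0, "ay": 0, "az": 0.01, "claw": 40}, {"tx": -7, "ty": 45, "tz": 0, "ax": 0, "ay": 0, "az": 0.03, "claw": 40}, {"tx": -12, "ty": 82, "tz": 0, "ax": 0, "ay": 0, "az": 0.04, "claw": 40}, {"tx": -18, "ty": 119, "tz": 0, "ax": 0, "ay": 0, "az": 0.06, "claw": 40}, {"tx": -24, "ty": 156, "tz": 0, "ax": 0, "ay": 0, "az": 0.07, "claw": 40}, {"tx": -30, "ty": 193, "tz": 0, "ax": 0, "ay": 0, "az": 0.09, "claw": 40}, {"tx": -35, "ty": 228, "tz": 0, "ax": 0, "ay": 0, "az": 0.1, "claw": 40}, {"tx": -40, "ty": 260, "tz": 0, "ax": 0, "ay": 0, "az": 0.11, "claw": 40}, {"tx": -44, "ty": 279, "tz": 0, "ax": 0, "ay": 0, "az": 0.117, "claw": 40}, {"tx": -44, "ty": 283, "tz": 0, "ax": 0, "ay": 0, "az": 0.117, "claw": 40}, {"tx": -44, "ty": 283, "tz": 0, "ax": 0, "ay": 0, "az": 0.117, "claw": 40}]}}

```text
time_s: 28.42
tcp_pos: [0.4452, 0.0888, 0.1266]
ee_rot: [[0.991, -0.133, -0.001], [-0.133, -0.991, -0.0], [-0.001, 0.001, -1.0]]
wrist_force: [1.5, 0.5, 0.3]
gripper_width: 0.46
gripper_force: 0.0
```

```bash
python3 -c "
from h import *
ct=cam('wrist');im=capture('wrist')
measure('loop_black','wrist',.012,ct)
capture('top');measure('loop_yellow','top',.017);measure('loop_black','top',.01);measure('tray_blue','top',.025)
print(sense()['tcp_pos'],sense()['ee_rot'][:2,0])
go([457,89,-20],83)"
```

```text
loop_black wrist conf 0.71 px 322 172 mean [457.  88.] rect [457.  88.] L 133 W 22 ang -7.3
loop_yellow top conf 0.49 px 195 203 mean [504. 372.] rect [507. 373.] L 64 W 15 ang 1.9
loop_black top conf 0.45 px 289 227 mean [429.  92.] rect [429.  93.] L 33 W 15 ang -0.1
tray_blue top conf 0.76 px 201 193 mean [533. 353.] rect [513. 342.] L 144 W 127 ang 89.2
[0.44627912 0.09102075 0.12690188] [ 0.991506   -0.13006066]
delta mm [ 10.9   0.6 146.9] rotvec [ 0.     0.    -0.008] J6 50.0 t 28.7167
```

Call:
{"fn": "servo_tool", "kwargs": {"deltas": [{"tx": 6, "ty": 1, "tz": 15, "ax": 0, "ay": 0, "az": 0, "claw": 36}, {"tx": 11, "ty": 1, "tz": 45, "ax": 0, "ay": 0, "az": 0, "claw": 36}, {"tx": 11, "ty": 1, "tz": 80, "ax": 0, "ay": 0, "az": 0, "claw": 36}, {"tx": 11, "ty": 1, "tz": 110, "ax": 0, "ay": 0, "az": 0, "claw": 36}, {"tx": 11, "ty": 1, "tz": 132, "ax": 0, "ay": 0, "az": 0, "claw": 36}, {"tx": 11, "ty": 1, "tz": 143, "ax": 0, "ay": 0, "az": 0, "claw": 36}, {"tx": 11, "ty": 1, "tz": 148, "ax": 0, "ay": 0, "az": 0, "claw": 36}, {"tx": 11, "ty": 1, "tz": 148, "ax": 0, "ay": 0, "az": 0, "claw": 36}, {"tx": 11, "ty": 1, "tz": 148, "ax": 0, "ay": 0, "az": 0, "claw": 36}]}}

```text
time_s: 29.47
tcp_pos: [0.4574, 0.0883, -0.0205]
ee_rot: [[0.991, -0.131, 0.001], [-0.131, -0.991, 0.0], [0.001, -0.0, -1.0]]
wrist_force: [0.8, -0.1, 0.9]
gripper_width: 0.411
gripper_force: 0.0
```

Call:
{"fn": "servo_tool", "kwargs": {"deltas": [{"tx": 0, "ty": 0, "tz": 0, "ax": 0, "ay": 0, "az": 0, "claw": 5}, {"tx": 0, "ty": 0, "tz": 0, "ax": 0, "ay": 0, "az": 0, "claw": 5}, {"tx": 0, "ty": 0, "tz": 0, "ax": 0, "ay": 0, "az": 0, "claw": 5}, {"tx": 0, "ty": 0, "tz": 0, "ax": 0, "ay": 0, "az": 0, "claw": 5}, {"tx": 0, "ty": 0, "tz": 0, "ax": 0, "ay": 0, "az": 0, "claw": 5}, {"tx": 0, "ty": 0, "tz": 0, "ax": 0, "ay": 0, "az": 0, "claw": 5}, {"tx": 0, "ty": 0, "tz": 0, "ax": 0, "ay": 0, "az": 0, "claw": 5}, {"tx": 0, "ty": 0, "tz": 0, "ax": 0, "ay": 0, "az": 0, "claw": 5}]}}

```text
time_s: 30.13
tcp_pos: [0.4572, 0.0879, -0.0202]
ee_rot: [[0.991, -0.131, 0.001], [-0.131, -0.991, 0.0], [0.001, -0.0, -1.0]]
wrist_force: [-1.8, -1.1, 5.6]
gripper_width: 0.177
gripper_force: 30.0
```

Call:
{"fn": "servo_tool", "kwargs": {"deltas": [{"tx": 0, "ty": 0, "tz": -10, "ax": 0, "ay": 0, "az": 0, "claw": 5}, {"tx": 0, "ty": 0, "tz": -35, "ax": 0, "ay": 0, "az": 0, "claw": 5}, {"tx": 0, "ty": 0, "tz": -70, "ax": 0, "ay": 0, "az": 0, "claw": 5}, {"tx": 0, "ty": -15, "tz": -98, "ax": 0, "ay": 0, "az": -0.01, "claw": 5}, {"tx": 1, "ty": -45, "tz": -110, "ax": 0, "ay": 0, "az": -0.02, "claw": 5}, {"tx": 3, "ty": -80, "tz": -110, "ax": 0, "ay": 0, "az": -0.04, "claw": 5}, {"tx": 4, "ty": -118, "tz": -110, "ax": 0, "ay": 0, "az": -0.06, "claw": 5}, {"tx": 5, "ty": -155, "tz": -110, "ax": 0, "ay": 0, "az": -0.08, "claw": 5}, {"tx": 7, "ty": -190, "tz": -110, "ax": 0, "ay": 0, "az": -0.1, "claw": 5}, {"tx": 7.5, "ty": -215, "tz": -110, "ax": 0, "ay": 0, "az": -0.117, "claw": 5}, {"tx": 7.5, "ty": -225, "tz": -110, "ax": 0, "ay": 0, "az": -0.117, "claw": 5}, {"tx": 7.5, "ty": -225, "tz": -110, "ax": 0, "ay": 0, "az": -0.117, "claw": 5}]}}

```text
time_s: 31.13
tcp_pos: [0.4938, 0.3116, 0.0883]
ee_rot: [[1.0, -0.013, -0.0], [-0.013, -1.0, -0.0], [-0.0, 0.0, -1.0]]
wrist_force: [0.2, -1.3, -0.2]
gripper_width: 0.174
gripper_force: 30.0
```

```bash
python3 -c "
from h import *
print(sense()['gripper_width'],sense()['gripper_force'],sense()['tcp_pos'])
ct=cam('wrist');cv2.imwrite('pics/w8.png',capture('wrist'));measure('loop_yellow','wrist',.017,ct);measure('tray_blue','wrist',.025,ct)
go([494,310,-14],89.2)"
```

```text
0.17354343529120045 29.99993473291397 [0.49378413 0.31161559 0.08833327]
loop_yellow wrist conf 0.71 px 246 177 mean [511. 371.] rect [514. 373.] L 98 W 23 ang -3.0
tray_blue wrist conf 0.85 px 278 155 mean [529. 345.] rect [492. 344.] L 171 W 140 ang -0.7
delta mm [  1.   -1.8 102.7] rotvec [ 0.001  0.001 -0.002] J6 41.0 t 31.2833
```

View pics/w8.png

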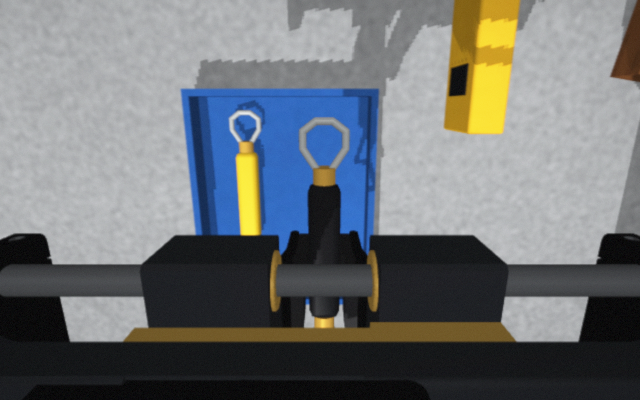

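Call:
{"fn": "servo_tool", "kwargs": {"deltas": [{"tx": 0, "ty": -1, "tz": 15, "ax": 0, "ay": 0, "az": 0, "claw": 5}, {"tx": 0, "ty": -1, "tz": 45, "ax": 0, "ay": 0, "az": 0, "claw": 5}, {"tx": 0, "ty": -1, "tz": 70, "ax": 0, "ay": 0, "az": 0, "claw": 5}, {"tx": 0, "ty": -1, "tz": 90, "ax": 0, "ay": 0, "az": 0, "claw": 5}, {"tx": 0, "ty": -1, "tz": 99, "ax": 0, "ay": 0, "az": 0, "claw": 5}, {"tx": 0, "ty": -1, "tz": 102, "ax": 0, "ay": 0, "az": 0, "claw": 5}, {"tx": 0, "ty": -1, "tz": 102, "ax": 0, "ay": 0, "az": 0, "claw": 5}, {"tx": 0, "ty": -1, "tz": 102, "ax": 0, "ay": 0, "az": 0, "claw": 5}]}}

```text
time_s: 31.95
tcp_pos: [0.4947, 0.311, -0.0116]
ee_rot: [[1.0, -0.015, 0.002], [-0.015, -1.0, 0.001], [0.002, -0.001, -1.0]]
wrist_force: [0.7, 0.7, 0.6]
gripper_width: 0.179
gripper_force: 30.0
```

Call:
{"fn": "servo_tool", "kwargs": {"deltas": [{"tx": 0, "ty": 0, "tz": 0, "ax": 0, "ay": 0, "az": 0, "claw": 34}, {"tx": 0, "ty": 0, "tz": 0, "ax": 0, "ay": 0, "az": 0, "claw": 34}, {"tx": 0, "ty": 0, "tz": 0, "ax": 0, "ay": 0, "az": 0, "claw": 34}, {"tx": 0, "ty": 0, "tz": -8, "ax": 0, "ay": 0, "az": 0, "claw": 34}, {"tx": 0, "ty": 0, "tz": -30, "ax": 0, "ay": 0, "az": 0, "claw": 34}, {"tx": 0, "ty": 0, "tz": -65, "ax": 0, "ay": 0, "az": 0, "claw": 34}, {"tx": 0, "ty": 0, "tz": -100, "ax": 0, "ay": 0, "az": 0, "claw": 34}, {"tx": 0, "ty": 0, "tz": -130, "ax": 0, "ay": 0, "az": 0, "claw": 40}, {"tx": -40, "ty": 0, "tz": -140, "ax": 0, "ay": 0, "az": 0, "claw": 40}, {"tx": -80, "ty": 0, "tz": -140, "ax": 0, "ay": 0, "az": 0, "claw": 40}, {"tx": -100, "ty": 0, "tz": -140, "ax": 0, "ay": 0, "az": 0, "claw": 40}]}}

```text
time_s: 32.87
tcp_pos: [0.3913, 0.3117, 0.129]
ee_rot: [[1.0, -0.015, 0.0], [-0.015, -1.0, 0.002], [0.0, -0.002, -1.0]]
wrist_force: [-1.4, 0.3, -0.5]
gripper_width: 0.456
gripper_force: 0.0
```

```bash
python3 -c "
from h import *
ct=cam('wrist');capture('wrist')
for l,z in(('loop_yellow',.017),('loop_black',.017),('tray_blue',.025)): measure(l,'wrist',z,ct)
im=capture('top');capture('scene')
for l,z in(('tumbler',.12),('level',.05),('rib',.015)): measure(l,'top',z)
measure('level','scene',.05);measure('loop_black','scene',.017);measure('loop_yellow','scene',.017)
cv2.imwrite('pics/t9.png',cv2.resize(im[90:270,160:480],None,fx=2.5,fy=2.5))"
```

```text
loop_yellow wrist conf 0.72 px 249 68 mean [492. 372.] rect [487. 372.] L 114 W 21 ang -0.9
loop_black wrist conf 0.96 px 322 69 mean [491. 312.] rect [485. 312.] L 115 W 21 ang -0.9
tray_blue wrist conf 0.74 px 282 87 mean [476. 345.] rect [474. 344.] L 141 W 136 ang 89.2
tumbler top conf 0.73 px 207 193 mean [510. 315.] rect [501. 319.] L 140 W 108 ang 89.2
tumbler top conf 0.67 px 395 129 mean [ 689. -215.] rect [ 688. -213.] L 105 W 70 ang -27.8
level top conf 0.59 px 251 149 mean [658. 202.] rect [659. 202.] L 241 W 28 ang -0.7
rib top conf 0.89 px 436 186 mean [ 546. -348.] rect [ 546. -348.] L 89 W 51 ang -0.8
rib top conf 0.70 px 376 177 mean [ 575. -170.] rect [ 575. -169.] L 64 W 33 ang 42.6
rib top conf 0.63 px 345 259 mean [332. -72.] rect [331. -71.] L 61 W 31 ang 70.8
level scene conf 0.91 px 398 268 mean [681. 197.] rect [675. 198.] L 252 W 35 ang -0.5
loop_black scene conf 0.80 px 427 209 mean [503. 307.] rect [497. 308.] L 132 W 18 ang -3.8
loop_yellow scene conf 0.60 px 450 208 mean [504. 368.] rect [501. 368.] L 94 W 19 ang 0.4
```

View pics/t9.png

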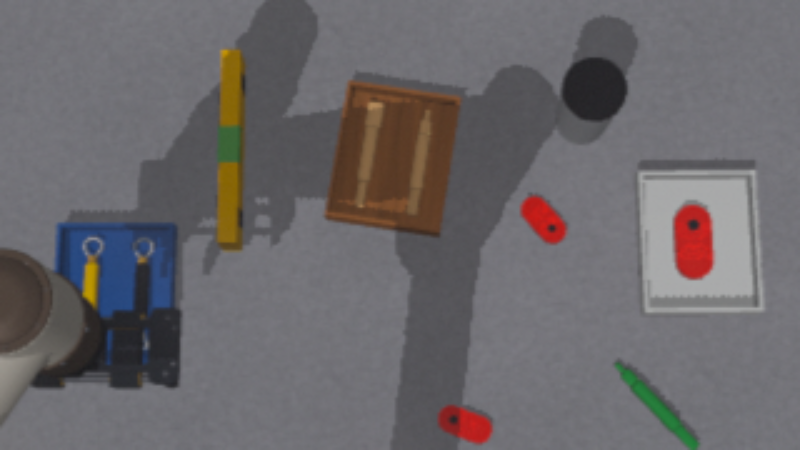

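The crop shows everything in place: the two wooden tools side by side in the brown tray (370,155 and 420,160), both loops in the blue tray (90,290 and 143,290) and the rib in the white tray (693,240). The level and tumbler haven't moved, and the gripper is clear of everything.

```bash
python3 -c "
from station import *
print(finish_job())"
```

```text
the job is handed in; nothing more can be done
None
```

All five tools are in their trays and the job is handed in at about 33 s; the final pictures show them lying flat and lengthways, and the level and tumbler where they started, but the hand-in returned no verdict.

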